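Fit filters and tags to the crossover rig

TASK

Set up the loudspeaker crossover rig with whatever is laid out on the bench: first push its switch lever fully off, then plug every filter module fully home, upright, into the socket of its colour, and push the switch fully on again once all of them are in. Also hang every coloured tag by its hole on the peg of its colour (at any time), and leave the mug, coil and capacitor where they are.

Things in the scene. Friction and masses are not known exactly. Their poses are not given: they have to be found in the camera images.
- red_module: red filter module (may be absent): upright block plug 40 x 30 x 70 mm (x, y, z), lower third black, upper part red, 0.1 to 0.2 kg, the edges of its foot bevelled 2.5 mm; origin at the centre of its underside, z up. It fits its socket in two ways (half a turn apart).
- yellow_module: yellow filter module (may be absent): upright block plug 40 x 30 x 70 mm (x, y, z), lower third black, upper part yellow, 0.1 to 0.2 kg, the edges of its foot bevelled 2.5 mm; origin at the centre of its underside, z up. It fits its socket in two ways (half a turn apart).
- blue_module: blue filter module (may be absent): upright block plug 40 x 30 x 70 mm (x, y, z), lower third black, upper part blue, 0.1 to 0.2 kg, the edges of its foot bevelled 2.5 mm; origin at the centre of its underside, z up. It fits its socket in two ways (half a turn apart).
- red_socket (a point): centre of the mouth of the red socket: blind hole 43 (x) by 33 (y) by 22 mm deep in the top of a grey channel block (78 x 88 mm, top 52 mm above the bench), a flat red frame round it. A module fully home has its underside 22 mm below this point. z up; x level, away from the robot towards the peg panel; the module's x lies along the hole's x. Neighbouring sockets are 110 mm away along y.
- yellow_socket (a point): centre of the mouth of the yellow socket: blind hole 43 (x) by 33 (y) by 22 mm deep in the top of a grey channel block (78 x 88 mm, top 52 mm above the bench), a flat yellow frame round it. A module fully home has its underside 22 mm below this point. z up; x level, away from the robot towards the peg panel; the module's x lies along the hole's x. Neighbouring sockets are 110 mm away along y.
- blue_socket (a point): centre of the mouth of the blue socket: blind hole 43 (x) by 33 (y) by 22 mm deep in the top of a grey channel block (78 x 88 mm, top 52 mm above the bench), a flat blue frame round it. A module fully home has its underside 22 mm below this point. z up; x level, away from the robot towards the peg panel; the module's x lies along the hole's x. Neighbouring sockets are 110 mm away along y.
- red_tag: red plastic tag (may be absent): flat plate 84 x 36 x 8 mm (x, y, z), 30 to 50 g, with a white label on one face and a round 15 mm through hole whose centre is 27 mm from the plate's centre along +x; lies flat on the bench at the start; origin at the centre of its underside
- red_tag_hole (a point): centre of the hole of the red tag, half way through its thickness, axes as the tag's
- yellow_tag: yellow plastic tag (may be absent): flat plate 84 x 36 x 8 mm (x, y, z), 30 to 50 g, with a white label on one face and a round 15 mm through hole whose centre is 27 mm from the plate's centre along +x; lies flat on the bench at the start; origin at the centre of its underside
- yellow_tag_hole (a point): centre of the hole of the yellow tag, half way through its thickness, axes as the tag's
- blue_tag: blue plastic tag (may be absent): flat plate 84 x 36 x 8 mm (x, y, z), 30 to 50 g, with a white label on one face and a round 15 mm through hole whose centre is 27 mm from the plate's centre along +x; lies flat on the bench at the start; origin at the centre of its underside
- blue_tag_hole (a point): centre of the hole of the blue tag, half way through its thickness, axes as the tag's
- red_peg: red peg, 8 mm thick, on a sloping aluminium panel 160 mm behind the red socket. Origin: where its axis meets the panel. z runs out along the peg (40 degrees from vertical, leaning to the robot), x up the slope, y level. Round tip at z = 44 mm; the first 10 mm are a collar 20 mm wide on which a tag rests. Panel 84 mm wide, from 24 mm above the peg to 88 mm below; the tag hangs down the slope.
- yellow_peg: yellow peg, 8 mm thick, on a sloping aluminium panel 160 mm behind the yellow socket. Origin: where its axis meets the panel. z runs out along the peg (40 degrees from vertical, leaning to the robot), x up the slope, y level. Round tip at z = 44 mm; the first 10 mm are a collar 20 mm wide on which a tag rests. Panel 84 mm wide, from 24 mm above the peg to 88 mm below; the tag hangs down the slope.
- blue_peg: blue peg, 8 mm thick, on a sloping aluminium panel 160 mm behind the blue socket. Origin: where its axis meets the panel. z runs out along the peg (40 degrees from vertical, leaning to the robot), x up the slope, y level. Round tip at z = 44 mm; the first 10 mm are a collar 20 mm wide on which a tag rests. Panel 84 mm wide, from 24 mm above the peg to 88 mm below; the tag hangs down the slope.
- switch (a joint): angle of the rig's switch lever (rad): 0 = off, leaning towards the robot (its base's -x); 1.0 = on, leaning away (+x); it turns stiffly (about 0.06 N m) and stays where it is left; end stops at 0 and 1.0
- switch_tip (a point): centre of the orange ball (26 mm across) at the end of the switch lever, 80 mm from the pivot on a 10 mm steel shaft
- switch_base: grey switch box 70 x 50 x 25 mm with the lever's pivot over its centre, 22 mm above its underside, parallel to y; origin at the centre of its underside, on the bench; x is the direction in which the lever is pushed on
- coil: copper coil, ring 52 mm across, 24 mm tall; a bystander, origin at its underside
- capacitor: black capacitor, upright can 28 mm across, 36 mm tall; a bystander, origin at its underside
- mug: white mug, 80 mm across, 90 mm tall; a bystander, origin at its underside
There are look-alikes about, which are no part of the job. Several things have the shape of the yellow_tag; the one meant has the colours described above.

How it is judged (in metres and radians):
On the way, in this order (a step that is already met when the one before it is completed fails the run):
1. the switch is pushed off while no module is in its socket (value of joint switch below 0.15 rad and (horizontal distance between red_module and red_socket above 0.03 m or z of red_module in the frame of red_socket above -0.002 m) and (horizontal distance between yellow_module and yellow_socket above 0.03 m or z of yellow_module in the frame of yellow_socket above -0.002 m) and (horizontal distance between blue_module and blue_socket above 0.03 m or z of blue_module in the frame of blue_socket above -0.002 m)), for 0.2 s.
2. with the switch off, every module present is home in the socket of its colour (value of joint switch below 0.15 rad and z of red_module in the frame of red_socket below -0.019 m and horizontal distance between red_module and red_socket below 0.005 m and angle between the z axis of red_module and the z axis of red_socket, either way round below 0.08 rad and z of yellow_module in the frame of yellow_socket below -0.019 m and horizontal distance between yellow_module and yellow_socket below 0.005 m and angle between the z axis of yellow_module and the z axis of yellow_socket, either way round below 0.08 rad and z of blue_module in the frame of blue_socket below -0.019 m and horizontal distance between blue_module and blue_socket below 0.005 m and angle between the z axis of blue_module and the z axis of blue_socket, either way round below 0.08 rad), for 0.2 s.
3. the switch is pushed on again (value of joint switch above 0.85 rad and z of red_module in the frame of red_socket below -0.019 m and horizontal distance between red_module and red_socket below 0.005 m and angle between the z axis of red_module and the z axis of red_socket, either way round below 0.08 rad and z of yellow_module in the frame of yellow_socket below -0.019 m and horizontal distance between yellow_module and yellow_socket below 0.005 m and angle between the z axis of yellow_module and the z axis of yellow_socket, either way round below 0.08 rad and z of blue_module in the frame of blue_socket below -0.019 m and horizontal distance between blue_module and blue_socket below 0.005 m and angle between the z axis of blue_module and the z axis of blue_socket, either way round below 0.08 rad), for 0.2 s.
At the end, for the whole second after the job is handed in: Switch above 0.85. Each module present: in its colour's socket, underside over 19 mm below the mouth, within 5 mm of centre, upright within 0.08 rad. Each tag present: its colour's peg through its hole, hole centre within 7 mm of the peg axis, 5 to 28 mm from the panel. All at rest (all of step 3 and x of red_tag_hole in the frame of red_peg between -0.007 and 0.007 m and y of red_tag_hole in the frame of red_peg between -0.007 and 0.007 m and z of red_tag_hole in the frame of red_peg between 0.005 and 0.028 m and x of yellow_tag_hole in the frame of yellow_peg between -0.007 and 0.007 m and y of yellow_tag_hole in the frame of yellow_peg between -0.007 and 0.007 m and z of yellow_tag_hole in the frame of yellow_peg between 0.005 and 0.028 m and x of blue_tag_hole in the frame of blue_peg between -0.007 and 0.007 m and y of blue_tag_hole in the frame of blue_peg between -0.007 and 0.007 m and z of blue_tag_hole in the frame of blue_peg between 0.005 and 0.028 m and linear speed of each of red_module, red_tag, yellow_module, yellow_tag, blue_module, blue_tag below 0.03 m/s); the robot touches nothing.
It fails at once if a bystander is moved by more than 4 cm (distance of any of coil, capacitor, mug from where it was at the start of the episode above 0.04 m).
Of red_module, yellow_module, blue_module only 2 to 3 are there at a start; the rules pass over those that are not, and their reading is None.
Of red_tag, yellow_tag, blue_tag only 2 to 3 are there at a start; the rules pass over those that are not, and their reading is None.
At some moment in a run one of red_tag, yellow_tag, blue_tag may be knocked a few centimetres aside while the robot is not near it.
It also fails if it takes over 210 s, if anything falls off the work surface, if the arm or the gripper's body presses on something with over 40 N, if the wrist force passes 120 N, or if a joint passes its speed limit or range.

ROBOT

A 6-joint arm with a two-finger parallel gripper is mounted at the origin on the work surface. World frame = base frame: x ahead of the robot, y to its left, z up, the work surface at z = 0. Lengths are in m, angles in degrees, forces in N, time in s.
With the tool pointing down it reaches from about 0.3 to 0.75 m from the base axis. Payload 8.5 kg.
Tool frame: the origin (TCP) lies midway between the tips of the shut fingers; the grasp point (between the pads) lies 19 mm behind it (env.tcp_to_grasp is the z of the grasp point in the tool frame, in m); z points along the fingers, y is the line along which they close (so a half turn about z gives the same grasp; the last joint's range is limited). The gripper opens to 85 mm and grips with 20 to 120 N. Pads are 22 mm wide; open, the fingers measure 114 mm over their backs; the gripper's body (76 mm by 85 mm) begins 54 mm behind the grasp point. The pads swing forward as they close: fully open they stand 13 mm farther back than shut.
Start: joints at [-85.846, 21.807, 74.336, -0, 83.858, -12.336], TCP at [0.156, -0.527, 0.206] pointing down, gripper open.
Joint ranges: [-178.18, 178.18], [-50.72, 133.34], [12.68, 142.11], [-81.47, 261.47], [9.98, 163.14], [-165.26, 165.26]. Speed limits (degrees/s): [136.94, 136.94, 180, 180, 180, 180].

INTERFACE

Orientations are given as a 3x3 rotation matrix whose columns are the frame's x, y, z axes.
In Python, from rig import env, imaging, job, models gives the robot as it stands. The module is installed in compiled form; this text tells all that it offers.
- The arm moves only by the tool jog_arm, never from a script. Its argument "plan" is text: rows parted by semicolons, each of 7 numbers parted by spaces: the turn, a rotation vector about the tool's x, y, z in degrees, then the shift along the tool's x, y, z in cm, then the closure in counts, from 0 (fully open) to 255 (shut). In form: rx ry rz x y z claw; .... A call has 1 to 10 rows; each row shifts and turns the commanded pose from where the row before left it, along the tool's axes as they then stand; what a row does not reach is not made up. A row lasts 1/12 s, in which the tool goes at most 41.7 mm and 7.16 degrees, less where a joint would pass 70% of its speed; a pose out of reach is approached as far as the arm can. A call with a gripper value outside its range is refused whole. The fingers move at their own pace and stop on an object; "grip_force" is the grip in N (left out, the last holds). Time passes only in rows, so rows that do not move let the fingers close. It gives the time, the measured TCP pose, the force, the opening and the grip force at its end, in the units of the state.
- env.observe(): the state, without advancing time (a new reading comes with each control period).
- imaging.get_image(name): name is "scene" or "side" or "wrist"; returns a dict with "pixels" (480x640x3 uint8, red, green, blue), "depth" (480x640 float32, m along the optical axis (not along the pixel's ray), 0 where there is no reading), "fov_y" (degrees; the focal length in pixels is half the picture's height over the tangent of half this angle, whatever the lens; pixels are square), "cx", "cy" (the principal point, pixels), "distortion" ([k1, k2, p1, p2, k3] as OpenCV has them; the pictures are not rectified), "world_from_camera" (4x4, takes a point from camera to world coordinates). Camera axes: x right, y down, z forward; pixel columns grow to the right and rows downward; lengths in m; the calibration is good to about 2 mm. A picture is of the moment at which its call begins.
- job.close_job(): hands the job in; it is judged then, once.
Trained networks look in the newest picture that a camera, given by its name, has taken for a name from the list of things; names that differ only in an ending like _2 or _b are one class to them, and where a whole thing is asked for, a point or a joint stands for the part that bears it (a point fixed in the world has none). Each returns a list of dicts, best first, with "confidence" (0 to 1); they miss things now and then, are a little off and sometimes report something else, mostly with a low value. They report only what shows in the picture. A call takes as long as a camera call. They do not tell look-alikes from the thing itself.
- models.outline_of(camera, query): "region" (480x640 bool, what is visible of it) and "bbox" ([centre column, centre row, width, height] in pixels, round what is visible of it).
- models.tip_of(camera, query): "at" ([column, row] in pixels: a listed point, or the origin of a listed thing).
The state is a dict: "time_s": time; "q": joint angles; "qvel": joint speeds; "joint_efforts": joint torques, N m; "position": TCP position; "tool_rot": TCP orientation; "ft_force": force on the tool from outside, world axes, zero at the start; "wrist_torque": the same for the moment, N m; "grip_width": finger opening in m; "gripper_force": force on a finger pad.
Only numpy, scipy, OpenCV 4.12 (cv2) and the standard library are available. Lean on these libraries where they do the work, as an engineer would, in place of code of your own. Each camera call takes 0.05 s, during which the arm holds its last target. There are 200 camera calls.

## Working session

There is one attempt and no reset: what is moved stays moved. The work goes in short steps, Python scripts to look and compute and a tool call to move; the robot and the scene stay as the last step left them, time stands still between calls to the robot, and variables do not carry over. Pictures are saved under pics/ and viewed, at most 14 in all, crops included, and the job is handed in when it is done.

Besides the shell and the picture viewer there is one more tool, called after "Call:" in YAML: its name, and indented under it one key for each argument. jog_arm: Moves the arm, as the interface text tells. Its arguments: {"type":"object","properties":{"plan":{"type":"string"},"grip_force":{"type":"number"}},"required":["plan"]}

```bash
mkdir -p pics; cat > h.py <<'E'
import numpy as np,cv2
from rig import env,imaging,job,models
def K(im):
    f=240/np.tan(np.radians(im["fov_y"])/2); return np.array([[f,0,im["cx"]],[0,f,im["cy"]],[0,0,1]])
def ray(im,px):
    p=cv2.undistortPoints(np.array([[px]],float),K(im),np.array(im["distortion"],float))[0,0]
    return np.array([p[0],p[1],1.])
def pt(im,px,r=2):
    u,v=int(round(px[0])),int(round(px[1])); d=im["depth"][max(0,v-r):v+r+1,max(0,u-r):u+r+1]; d=d[d>0]
    if len(d)==0: return None
    T=im["world_from_camera"]; return T[:3,:3]@(ray(im,px)*np.median(d))+T[:3,3]
def onz(im,px,z):
    T=im["world_from_camera"]; d=T[:3,:3]@ray(im,px); o=T[:3,3]; return o+d*(z-o[2])/d[2]
def tri(a,pa,b,pb):
    A=[];B=[]
    for im,p in((a,pa),(b,pb)):
        T=im["world_from_camera"]; d=T[:3,:3]@ray(im,p); d/=np.linalg.norm(d); P=np.eye(3)-np.outer(d,d); A.append(P);B.append(P@T[:3,3])
    return np.linalg.solve(A[0]+A[1],B[0]+B[1])
def cloud(im,mask):
    v,u=np.nonzero(mask&(im["depth"]>0)); 
    p=cv2.undistortPoints(np.stack([u,v],1).astype(float)[:,None],K(im),np.array(im["distortion"],float))[:,0]
    d=im["depth"][v,u]; T=im["world_from_camera"]
    return (np.c_[p,np.ones(len(p))]*d[:,None])@T[:3,:3].T+T[:3,3]
def save(im,n,box=None,s=1):
    p=im["pixels"][:,:,::-1]
    if box: p=p[box[1]:box[3],box[0]:box[2]]
    cv2.imwrite("pics/"+n,cv2.resize(p,None,fx=s,fy=s,interpolation=cv2.INTER_CUBIC))
E
python3 - <<'E'
from h import *
np.set_printoptions(precision=4,suppress=True)
a=imaging.get_image("scene");b=imaging.get_image("side")
save(a,"s1.png");save(b,"d1.png")
for im in(a,b): print(im["fov_y"],im["world_from_camera"],im["distortion"])
N=["red_module","yellow_module","blue_module","red_socket","yellow_socket","blue_socket","red_tag_hole","yellow_tag_hole","blue_tag_hole","red_tag","yellow_tag","blue_tag","red_peg","yellow_peg","blue_peg","switch_tip","switch_base","coil","capacitor","mug"]
for n in N:
    ra=models.tip_of("scene",n);rb=models.tip_of("side",n)
    print(n)
    for nm,im,r in(("sc",a,ra),("sd",b,rb)):
        for x in r[:3]:print("  ",nm,round(x["confidence"],2),np.round(x["at"],1),pt(im,x["at"]))
    if ra and rb: print("   tri",tri(a,ra[0]["at"],b,rb[0]["at"]))
E
```

```text
49.16716206262674 [[-0.8688  0.4152 -0.27    0.7645]
 [ 0.495   0.743  -0.4505  0.5726]
 [ 0.0136 -0.525  -0.851   1.0899]
 [ 0.      0.      0.      1.    ]] [0.0277 0.     0.     0.     0.    ]
43.08961927928753 [[ 0.9642 -0.1521  0.2174  0.1721]
 [-0.2651 -0.5821  0.7687 -0.9713]
 [ 0.0097 -0.7988 -0.6016  0.9062]
 [ 0.      0.      0.      1.    ]] [0.0539 0.     0.     0.     0.    ]
red_module
   sc 0.87 [280.1 158.8] [ 0.3955 -0.2451  0.0126]
   sc 0.64 [197.8 212.8] [ 0.6656 -0.094   0.15  ]
   sc 0.51 [315.9 275.1] [0.4873 0.1076 0.0306]
   sd 0.79 [324.4 398.7] [ 0.3837 -0.2712  0.0147]
   tri [ 0.389  -0.2572 -0.0036]
yellow_module
blue_module
   sc 0.97 [241.6 142.7] [ 0.4586 -0.349   0.0073]
   sc 0.65 [269.9 129. ] [ 0.3751 -0.3428  0.023 ]
   sc 0.51 [249.2 177.7] [ 0.493  -0.2307  0.0092]
   sd 0.9 [376.7 436.9] [ 0.4464 -0.3785  0.0221]
   tri [ 0.455  -0.36   -0.0056]
red_socket
   sc 0.95 [287.1 239.6] [ 0.5005 -0.0062  0.0316]
   sd 0.56 [342.1 282.6] [0.5068 0.0195 0.0304]
   sd 0.31 [270.1 250.1] [0.3813 0.2107 0.0061]
   sd 0.29 [279.1 246.5] [0.406  0.2206 0.0
[... 2812 characters left out ...]
.0306]
   sc 0.74 [268.8 130. ] [ 0.3784 -0.3432  0.0204]
   sc 0.19 [240.1 141.7] [ 0.4632 -0.3465  0.0163]
   sd 0.84 [347.8 214.9] [0.6062 0.2904 0.021 ]
   tri [ 0.6175  0.3204 -0.0004]
coil
   sc 0.64 [270.9 127.4] [ 0.3694 -0.3484  0.021 ]
   sc 0.24 [242.2 292.1] [0.6634 0.1228 0.1523]
   sd 0.85 [330.4 449.6] [ 0.3623 -0.3835  0.0242]
   tri [ 0.3646 -0.3668  0.0007]
capacitor
   sc 0.64 [246.7 179. ] [ 0.4997 -0.2322  0.0063]
   sc 0.28 [399.3 354.3] [0.4195 0.3474 0.0069]
   sd 0.61 [376.  378.5] [ 0.4889 -0.2567  0.0228]
   tri [ 0.4977 -0.2375 -0.001 ]
mug
   sc 0.19 [242.6 292.3] [0.6629 0.1235 0.1521]
   sd 0.93 [353.5 188.9] [0.6606 0.41   0.0219]
   tri [0.6204 0.1524 0.1795]
```

View pics/s1.png

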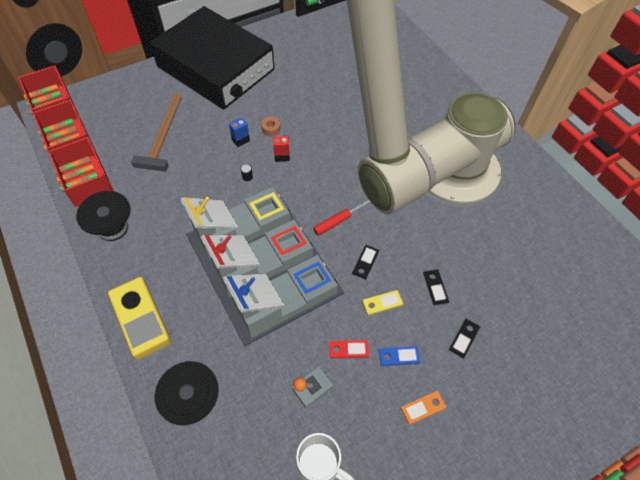

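View pics/d1.png

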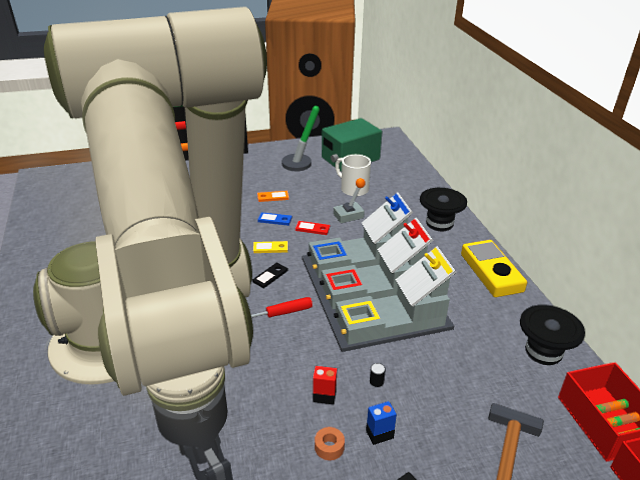

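```bash
python3 - <<'E'
from h import *
np.set_printoptions(precision=4,suppress=True)
a=imaging.get_image("scene");b=imaging.get_image("side")
def rect(P):
    (c,s,ang)=cv2.minAreaRect(P[:,:2].astype(np.float32)*1000); return np.round(c,1),np.round(s,1),round(ang,1)
boxes={"tagY":((355,285,410,320),(20,35)),"tagR":((322,335,375,362),None),"tagB":((374,340,425,372),None)}
def seg(im,c):
    h=cv2.cvtColor(im["pixels"],cv2.COLOR_RGB2HSV); H,S,V=h[...,0].astype(int),h[...,1],h[...,2]
    m={"R":(H<6)|(H>172),"Y":(H>23)&(H<33),"B":(H>105)&(H<125),"O":(H>7)&(H<18)}[c]
    return m&(S>140)&(V>70)
W={"scene":a,"side":b}
for nm,im in W.items():
  print(nm)
  for c in "RYBO":
    n,l,st,ce=cv2.connectedComponentsWithStats(seg(im,c).astype(np.uint8))
    for i in range(1,n):
        if st[i,4]<40: continue
        P=cloud(im,l==i)
        if len(P)<20: continue
        m=np.median(P,0)
        if not(0.2<m[0]<.8 and abs(m[1])<.5): continue
        z=np.percentile(P[:,2],[5,50,95]); top=P[P[:,2]>z[2]-.006] if z[2]<.12 else P
        print(c,np.round(ce[i]),st[i,4],"z",z,"rect",*rect(top),"ctr",(top[:,:2].min(0)+top[:,:2].max(0))/2)
for n in("mug","switch_base","switch_tip"):
  for nm,im in W.items():
    r=models.outline_of(nm,n)
    for x in r[:1]:
        P=cloud(im,x["region"]);print(n,nm,round(x["confidence"],2),x["bbox"],np.percentile(P,[3,50,97],axis=0).tolist(),rect(P[(P[:,2]>.015)&(P[:,2]<.032)]) if n=="switch_base" else "")
E
```

```text
scene
R [281. 146.] 264 z [0.0305 0.061  0.0721] rect [ 385.7 -256.2] [33.  38.4] 63.9 ctr [ 0.3866 -0.255 ]
R [332. 222.] 370 z [0.014  0.0229 0.0275] rect [376.8  -5.4] [97.6 21.1] 3.7 ctr [ 0.3767 -0.0059]
R [288. 240.] 234 z [0.0495 0.053  0.0565] rect [504.5   8. ] [65.1 55.8] 0.6 ctr [0.5043 0.0079]
R [218. 247.] 217 z [0.1482 0.1548 0.1732] rect [655.2   5.8] [42.3 78.6] 0.4 ctr [0.6553 0.0059]
R [345. 349.] 409 z [0.0031 0.0082 0.0115] rect [507.6 284.2] [37.6 83.3] 62.1 ctr [0.5072 0.2845]
Y [266. 206.] 181 z [0.0499 0.0528 0.0563] rect [ 505.1 -102.4] [56.2 64.6] 88.7 ctr [ 0.5049 -0.102 ]
Y [379. 303.] 327 z [0.0037 0.0084 0.0112] rect [385.  228.9] [36.3 84. ] 76.9 ctr [0.3845 0.2286]
B [239. 130.] 261 z [0.0311 0.058  0.0722] rect [ 457.5 -359.3] [40.  31.6] 9.3 ctr [ 0.4574 -0.3607]
B [312. 277.] 259 z [0.0498 0.0529 0.0563] rect [503.1 117. ] [65.5 55.6] 0.3 ctr [0.5031 0.117 ]
B [241. 290.] 228 z [0.1489 0.1551 0.1739] rect [670.7 118.4] [54.7 59.5] 42.2 ctr [0.6546 0.1188]
B [396. 356.] 397 z [0.0039 0.0074 0.0111] rect [421.6 349.7] [36.7 83. ] 63.7 ctr [0.4217 0.34
[... 2637 characters left out ...]
713217467151, 0.30450306277608297, 0.03873902921240752], [0.6380182322975385, 0.31272894358998726, 0.0891146010149157], [0.6518576591116267, 0.31973848947106154, 0.10793333623115563]] (array([0., 0.]), array([0., 0.]), 0.0)
switch_tip scene 0.72 [302.8, 385.4, 19.6, 11.5] [[0.6222815437201696, 0.3126376745399874, 0.04886317506590813], [0.6446247583304447, 0.32326546378114, 0.1042588765853435], [0.6559671932891433, 0.33225689810987585, 0.10963040113603077]] 
switch_tip side 0.49 [359.0, 191.1, 12.4, 26.9] [[0.6234986846025814, 0.3046302200123263, 0.04716746433904616], [0.6381236063849118, 0.31243713010420116, 0.09137660690865845], [0.6517575839780233, 0.3193390452672412, 0.10812586536569967]]
```

```bash
python3 - <<'E'
from h import *
np.set_printoptions(precision=4,suppress=True)
s=env.observe();print(s,env.tcp_to_grasp)
im=imaging.get_image("wrist");print(im["fov_y"],im["world_from_camera"],im["cx"],im["cy"])
E
```

```text
{'time_s': 2.5, 'q': array([-85.8463,  21.8059,  74.3362,   0.0013,  83.8584, -12.3364]), 'qvel': array([-0.0038,  0.0706, -0.0428, -0.1353, -0.0821,  0.05  ]), 'joint_efforts': array([ -0.    , -44.8327, -23.1462,  -0.0002,   0.0005,  -0.    ]), 'position': array([ 0.1561, -0.5274,  0.2058]), 'tool_rot': array([[ 0.9589,  0.2838,  0.    ],
       [ 0.2838, -0.9589,  0.    ],
       [ 0.    , -0.    , -1.    ]]), 'ft_force': array([-1.1431, -0.3135, -0.0395]), 'wrist_torque': array([-0.0027,  0.0337, -0.0009]), 'gripper_force': 0.0, 'grip_width': 0.08550479408831481} -0.0187
66.91030026786636 [[ 0.2834 -0.9236 -0.258   0.2204]
 [-0.959  -0.2727 -0.0773 -0.5079]
 [ 0.001   0.2694 -0.963   0.3731]
 [ 0.      0.      0.      1.    ]] 319.2454678597032 233.99468974404508
```

Call:
jog_arm:
  plan: "0 0 5.5 0 0 0 130;0 0 5.5 0 0 0 130;0 0 5.5 0 0 0 130;0 0 0 2 -3.5 0 130;0 0 0 2 -3.5 0 130;0 0 0 2 -3.5 0 130;0 0 0 2 -3.5 0 130;0 0 0 2 -3.5 0 130;0 0 0 2 -3.5 0 130;0 0 0 2 -3.5 0 130"
  grip_force: 25

```text
time_s: 3.38
position: [0.2967, -0.2806, 0.206]
tool_rot: [[1.0, -0.001, 0.0], [-0.001, -1.0, -0.0], [0.0, 0.0, -1.0]]
ft_force: [1.1, -1.8, 0.0]
grip_width: 0.0418
gripper_force: 0.0
```

Call:
jog_arm:
  plan: "0 0 0 2 -3.5 0 130;0 0 0 2 -3.5 0 130;0 0 0 2 -3.5 0 130;0 0 0 2 -3.5 0 130;0 0 0 2 -3.5 0 130;0 0 0 2 -3.5 0 130;0 0 0 2 -3.5 0 130;0 0 0 2 -3.5 0 130;0 0 0 2 -3.5 0 130;0 0 0 2 -3.5 0 130"

```text
time_s: 4.22
position: [0.4968, 0.0698, 0.206]
tool_rot: [[1.0, 0.0, 0.0], [0.0, -1.0, -0.0], [0.0, 0.0, -1.0]]
ft_force: [1.3, -0.4, 0.2]
grip_width: 0.0419
gripper_force: 0.0
```

Call:
jog_arm:
  plan: "0 0 0 2 -3.5 0 130;0 0 0 2 -3.5 0 130;0 0 0 2 -3.5 0 130;0 0 0 2 -3.5 0 130;0 0 0 2 -3.5 0 130;0 0 0 0 0 0 130;0 0 0 0 0 0 130"

```text
time_s: 4.8
position: [0.5964, 0.2441, 0.2046]
tool_rot: [[1.0, 0.002, -0.001], [0.002, -1.0, -0.0], [-0.001, 0.0, -1.0]]
ft_force: [-0.2, -0.6, 0.1]
grip_width: 0.0421
gripper_force: 0.0
```

Call:
jog_arm:
  plan: "0 0 0 1.6 -2.5 0 130;0 0 0 1.6 -2.5 0 130;0 0 0 1.7 -2.6 0 130;0 0 0 0 0 3.2 130;0 0 0 0 0 3.2 130;0 0 0 0 0 3.2 130;0 0 0 0 0 3.1 130;0 0 0 0 0 0 200;0 0 0 0 0 0 200;0 0 0 0 0 0 200"

```text
time_s: 5.63
position: [0.6457, 0.3187, 0.0812]
tool_rot: [[1.0, -0.0, 0.002], [-0.0, -1.0, 0.002], [0.002, -0.002, -1.0]]
ft_force: [0.6, -0.6, 0.3]
grip_width: 0.0184
gripper_force: 0.0
```

```bash
python3 - <<'E'
from h import *
im=imaging.get_image("scene");save(im,"s2.png",(250,320,400,450),4)
print(env.observe()["grip_width"],env.observe()["position"])
E
```

```text
0.018250466772666937 [0.64609709 0.31825031 0.08165441]
```

View pics/s2.png

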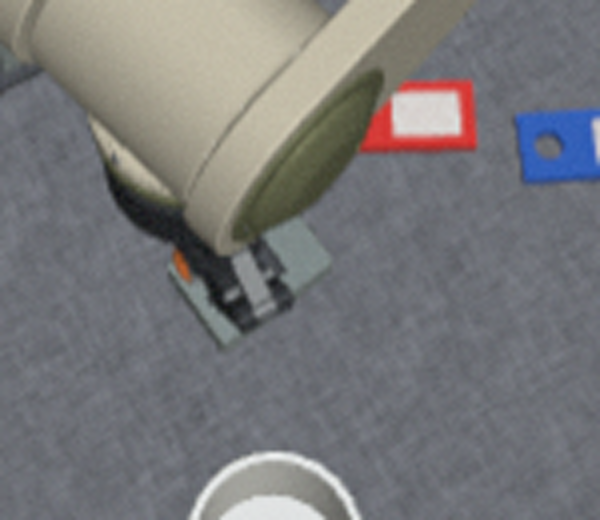

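Call:
jog_arm:
  plan: "0 0 0 0 0 0 120;0 0 0 0 0 0 120;0 0 0 0 0 0 120;0 0 0 1.1 0 0.8 120;0 0 0 0 0 0 120;0 0 0 0 0 0 200;0 0 0 0 0 0 200;0 0 0 0 0 0 200;0 0 0 0 0 0 200"

```text
time_s: 6.43
position: [0.656, 0.3195, 0.0714]
tool_rot: [[1.0, 0.0, 0.001], [0.0, -1.0, 0.002], [0.001, -0.002, -1.0]]
ft_force: [0.2, 4.7, 0.2]
grip_width: 0.0224
gripper_force: 24.3
```

Call:
jog_arm:
  plan: "0 0 0 -1.3 0.1 -0.5 200;0 0 0 -1.3 0.1 -0.3 200;0 0 0 -1.3 0.1 -0.1 200;0 0 0 -1.3 0.1 0.1 200;0 0 0 -1.3 0.1 0.3 200;0 0 0 -1.4 0.1 0.5 200;0 0 0 0 0 0 200"

```text
time_s: 7.02
position: [0.5777, 0.3115, 0.0735]
tool_rot: [[1.0, -0.0, 0.006], [-0.0, -1.0, -0.001], [0.006, 0.001, -1.0]]
ft_force: [-1.5, -4.7, 11.0]
grip_width: 0.0184
gripper_force: 15.5
```

```bash
python3 - <<'E'
from h import *
im=imaging.get_image("scene");save(im,"s3.png",(250,320,400,450),4)
im=imaging.get_image("wrist");save(im,"w3.png")
E
```

```text
(no output)
```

View pics/w3.png

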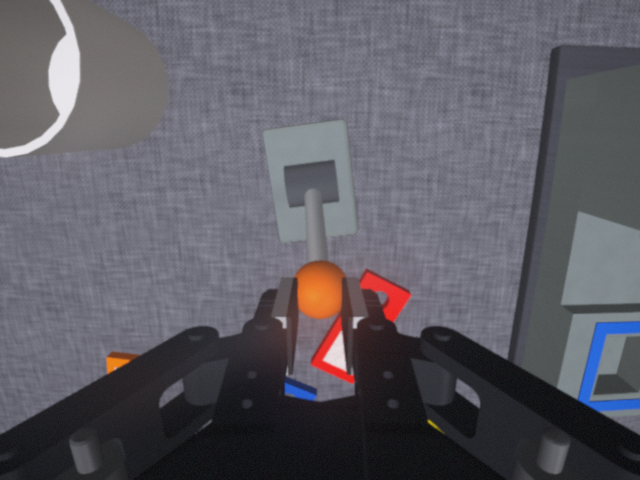

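Call:
jog_arm:
  plan: "0 0 0 0 0 0 110;0 0 0 0 0 0 110;0 0 0 0 0 -3 110;0 0 0 0 0 -3 110;0 0 0 0 0 -3 110;0 0 0 -2 0 0 110;0 0 0 0 0 0 110"

```text
time_s: 7.7
position: [0.5557, 0.3129, 0.1627]
tool_rot: [[1.0, 0.001, 0.002], [0.001, -1.0, 0.001], [0.002, -0.001, -1.0]]
ft_force: [-0.7, 0.8, -0.8]
grip_width: 0.0482
gripper_force: 0.0
```

```bash
python3 - <<'E'
from h import *
np.set_printoptions(precision=4,suppress=True)
for n in("wrist","side","scene"):
    im=imaging.get_image(n)
    h=cv2.cvtColor(im["pixels"],cv2.COLOR_RGB2HSV);m=((h[...,0]>5)&(h[...,0]<18)&(h[...,1]>140)&(h[...,2]>70))
    k,l,st,ce=cv2.connectedComponentsWithStats(m.astype(np.uint8))
    for i in range(1,k):
        if st[i,4]<40: continue
        P=cloud(im,l==i)
        if len(P) and np.linalg.norm(np.median(P,0)[:2]-[.62,.32])<.08: print(n,ce[i],st[i,4],np.percentile(P,[3,50,97],axis=0))
    if n=="wrist":
        r=models.outline_of(n,"switch_base"); P=cloud(im,r[0]["region"]);P=P[(P[:,2]>.018)&(P[:,2]<.03)];print(cv2.minAreaRect(P[:,:2].astype(np.float32)*1000))
E
```

```text
wrist [321.7953 203.971 ] 1070 [[0.5678 0.3008 0.0952]
 [0.5791 0.3112 0.1009]
 [0.5884 0.3216 0.1044]]
((615.2498168945312, 315.6917724609375), (70.20477294921875, 50.20723342895508), 7.29754638671875)
side [335.8889 188.9306] 72 [[0.5668 0.2949 0.0129]
 [0.5758 0.3029 0.0972]
 [0.6048 0.424  0.1058]]
scene [328.3154 363.0846] 130 [[0.567  0.3043 0.095 ]
 [0.5785 0.3148 0.1013]
 [0.5881 0.324  0.1066]]
```

Call:
jog_arm:
  plan: "0 0 0 -2 0.8 0 80;0 0 0 -2 0.8 0 80;0 0 0 -2.1 0.8 0 80;0 0 6.9 0 0 0 80;0 0 6.9 0 0 0 80;0 0 6.9 0 0 0 80;0 0 6.8 0 0 0 80;0 0 0 0 0 3 80;0 0 0 0 0 3 80;0 0 0 0 0 0 80"

```text
time_s: 8.73
position: [0.4938, 0.2874, 0.0952]
tool_rot: [[0.887, -0.462, -0.01], [-0.462, -0.887, -0.003], [-0.007, 0.008, -1.0]]
ft_force: [-0.9, -0.1, -1.8]
grip_width: 0.0588
gripper_force: 0.0
```

```bash
cat >> h.py <<'E'
def seg(im,c,S0=140):
    h=cv2.cvtColor(im["pixels"],cv2.COLOR_RGB2HSV); H,S,V=h[...,0].astype(int),h[...,1],h[...,2]
    m={"R":(H<6)|(H>172),"Y":(H>22)&(H<33),"B":(H>105)&(H<125),"O":(H>7)&(H<18)}[c]
    return m&(S>S0)&(V>60)
def comps(im,c,near,r=.08,mn=60):
    n,l,st,ce=cv2.connectedComponentsWithStats(seg(im,c).astype(np.uint8)); out=[]
    for i in range(1,n):
        if st[i,4]<mn: continue
        P=cloud(im,l==i)
        if len(P)>15 and np.linalg.norm(np.median(P,0)[:2]-near)<r: out.append((st[i,4],l==i,P,ce[i]))
    return sorted(out,key=lambda o:-o[0])
def tag(im,c,near,z=.008):
    o=comps(im,c,near)[0]; m=o[1].astype(np.uint8)
    cs,hi=cv2.findContours(m,cv2.RETR_CCOMP,cv2.CHAIN_APPROX_NONE)
    big=max((k for k in cs),key=cv2.contourArea)
    E=np.array([onz(im,p[0].astype(float),z)[:2] for p in big])
    print(c,"cloud z",np.percentile(o[2][:,2],[10,50,90]),"rect",cv2.minAreaRect((E*1000).astype(np.float32)))
    for k,hh in zip(cs,hi[0]):
        if hh[3]>=0 and cv2.contourArea(k)>15:
            M=cv2.moments(k); p=[M["m10"]/M["m00"],M["m01"]/M["m00"]]; print("  hole/inner",np.round(p,1),cv2.contourArea(k),onz(im,p,z)[:2])
E
python3 - <<'E'
from h import *
np.set_printoptions(precision=4,suppress=True)
im=imaging.get_image("wrist");save(im,"w4.png")
for c,n in(("R",(.5075,.2825)),("B",(.4215,.348)),("Y",(.385,.227))):
    try: tag(im,c,n)
    except Exception as e: print(c,e)
im=imaging.get_image("scene")
for c,n in(("R",(.5075,.2825)),("B",(.4215,.348)),("Y",(.385,.227))):
    try: tag(im,c,n)
    except Exception as e: print(c,e)
E
```

```text
R cloud z [0.0062 0.0071 0.008 ] rect ((507.4756164550781, 282.06396484375), (35.724822998046875, 83.14994812011719), 61.9429931640625)
  hole/inner [314.9 229.8] 1778.5 [0.4936 0.2898]
  hole/inner [315.5 170.2] 377.0 [0.5313 0.2694]
B cloud z [0.0062 0.007  0.0078] rect ((422.1481018066406, 347.31689453125), (35.57895278930664, 84.48882293701172), 64.33761596679688)
  hole/inner [293.7 356.3] 1323.5 [0.4076 0.3544]
  hole/inner [291.  308.7] 301.5 [0.4461 0.3356]
Y cloud z [0.0061 0.0071 0.008 ] rect ((389.6705322265625, 227.1189727783203), (36.80196762084961, 78.84046936035156), 77.9101791381836)
  hole/inner [442.1 280.7] 229.5 [0.4128 0.2225]
R cloud z [0.0049 0.0082 0.0105] rect ((507.8114929199219, 284.6961669921875), (35.16468048095703, 83.43456268310547), 60.633785247802734)
  hole/inner [336.  348.9] 43.0 [0.531  0.2716]
B cloud z [0.0046 0.0074 0.0101] rect ((421.3209228515625, 349.6116943359375), (36.88860321044922, 83.0663833618164), 64.75315856933594)
  hole/inner [386.6 356.4] 48.0 [0.446  0.3382]
  hole/inner [407.  354.5] 259.0 [0.4058 0.3559]
Y list index out of range
```

View pics/w4.png

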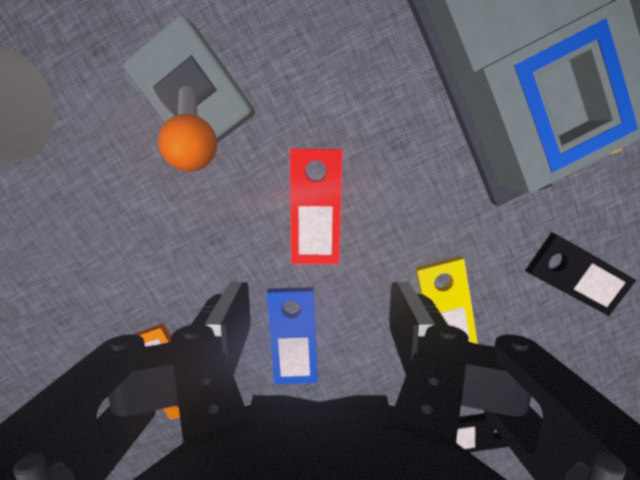

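Call:
jog_arm:
  plan: "0 0 0 0 0.15 2.3 80;0 0 0 0 0 2.3 80;0 0 0 0 0 2.3 80;0 0 0 0 0 2.3 80;0 0 0 0 0 0 80;0 0 0 0 0 0 200;0 0 0 0 0 0 200;0 0 0 0 0 0 200;0 0 0 0 0 0 200"
  grip_force: 40

```text
time_s: 9.58
position: [0.4964, 0.2875, 0.0105]
tool_rot: [[0.887, -0.462, 0.003], [-0.462, -0.887, 0.001], [0.002, -0.002, -1.0]]
ft_force: [0.5, 0.3, 0.1]
grip_width: 0.0182
gripper_force: 0.0
```

Call:
jog_arm:
  plan: "0 0 0 0 0 0 80;0 0 0 0 0 0 80;0 0 0 0 0 0 80;0 0 0 0 0 0.9 80;0 0 0 0 0 0 80;0 0 0 0 0 0 200;0 0 0 0 0 0 200;0 0 0 0 0 0 200;0 0 0 0 0 0 200"

```text
time_s: 10.33
position: [0.4956, 0.2873, -0.0001]
tool_rot: [[0.887, -0.462, 0.0], [-0.462, -0.887, 0.0], [0.0, -0.0, -1.0]]
ft_force: [0.2, -0.0, 0.6]
grip_width: 0.0182
gripper_force: 0.0
```

```bash
python3 - <<'E'
from h import *
np.set_printoptions(precision=4,suppress=True)
im=imaging.get_image("wrist");save(im,"w5.png",(160,120,480,440),2)
E
```

```text
(no output)
```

View pics/w5.png

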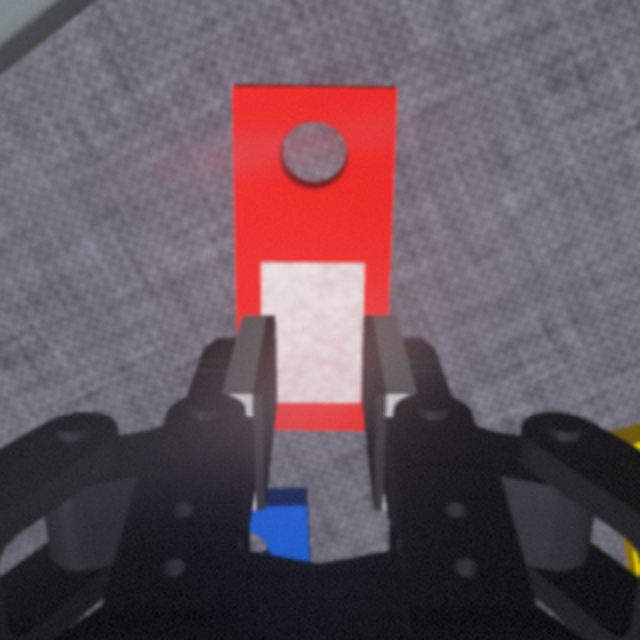

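Call:
jog_arm:
  plan: "0 0 0 0 0 0 80;0 0 0 0 0 0 80;0 0 0 0 0 0 80;0 0 0 0 0 0.4 80;0 0 0 0 0 0.4 80;0 0 0 0 0 0 80;0 0 0 0 0 0 200;0 0 0 0 0 0 200;0 0 0 0 0 0 200"

```text
time_s: 11.13
position: [0.4956, 0.2873, -0.0081]
tool_rot: [[0.887, -0.462, 0.0], [-0.462, -0.887, 0.0], [0.0, -0.0, -1.0]]
ft_force: [0.2, -0.8, 1.1]
grip_width: 0.0227
gripper_force: 0.0
```

```bash
python3 - <<'E'
from h import *
np.set_printoptions(precision=4,suppress=True)
s=env.observe();print(s["grip_width"],s["gripper_force"],s["position"])
im=imaging.get_image("wrist");save(im,"w6.png",(160,120,480,440),2)
P=cloud(im,np.ones((480,640),bool));R=s["tool_rot"];L=(P-s["position"])@R
m=(abs(L[:,0])<.013)&(abs(L[:,1])<.05)
L=L[m]; L=L[L[:,2]<0]
for y0 in np.arange(-.04,.04,.005):
    q=L[(L[:,1]>=y0)&(L[:,1]<y0+.005)]
    print(round(y0,3),len(q),np.percentile(q[:,2],[50,90,99]) if len(q)>5 else "")
E
```

```text
0.022677253478186297 0.0 [ 0.4956  0.2873 -0.0081]
-0.04 3239 [-0.0836 -0.0073 -0.0062]
-0.035 2499 [-0.0798 -0.0071 -0.0062]
-0.03 1674 [-0.0797 -0.007  -0.0061]
-0.025 1756 [-0.073  -0.0072 -0.0062]
-0.02 1127 [-0.0665 -0.0155 -0.0142]
-0.015 2185 [-0.0575 -0.0158 -0.0145]
-0.01 2170 [-0.1054 -0.0154 -0.0146]
-0.005 2642 [-0.109  -0.0154 -0.0146]
-0.0 2607 [-0.109  -0.0155 -0.0145]
0.005 2420 [-0.1069 -0.0154 -0.0145]
0.01 2079 [-0.0563 -0.0153 -0.0143]
0.015 1188 [-0.0621 -0.0147 -0.0066]
0.02 1650 [-0.0709 -0.0072 -0.0062]
0.025 1664 [-0.1113 -0.0071 -0.0063]
0.03 2331 [-0.0797 -0.0072 -0.0063]
0.035 3130 [-0.0824 -0.0073 -0.0063]
```

View pics/w6.png

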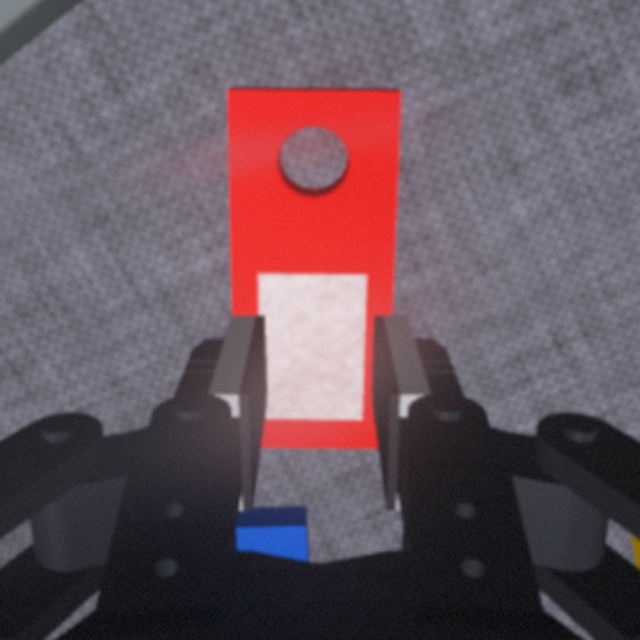

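```bash
python3 - <<'E'
from h import *
np.set_printoptions(precision=4,suppress=True)
s=env.observe();im=imaging.get_image("wrist")
for p in((280,282),(286,283),(276,300),(270,316),(272,324),(288,300),(284,350)):
    w=pt(im,p,0);print(p,w,None if w is None else (w-s["position"])@s["tool_rot"])
E
```

```text
(280, 282) [0.5119 0.2958 0.0264] [ 0.0105 -0.015  -0.0345]
(286, 283) [0.511  0.2934 0.0282] [ 0.0108 -0.0125 -0.0363]
(276, 300) [0.5114 0.2959 0.0414] [ 0.01   -0.0149 -0.0495]
(270, 316) [0.5087 0.2993 0.0458] [ 0.006  -0.0167 -0.0539]
(272, 324) [0.5119 0.2946 0.0602] [ 0.0111 -0.014  -0.0683]
(288, 300) [0.51   0.2916 0.043 ] [ 0.0108 -0.0105 -0.0511]
(284, 350) [0.503  0.2952 0.0616] [ 0.0029 -0.0104 -0.0697]
```

Call:
jog_arm:
  plan: "0 0 0 0 0 0 80;0 0 0 0 0 0 80;0 0 0 0 0 0 80;0 0 0 0 0 0.2 80;0 0 0 0 0 0.2 80;0 0 0 0 0 0 80"

```text
time_s: 11.73
position: [0.4953, 0.2872, -0.0127]
tool_rot: [[0.887, -0.462, -0.001], [-0.462, -0.887, -0.0], [-0.001, 0.001, -1.0]]
ft_force: [-0.1, 0.3, -0.5]
grip_width: 0.0587
gripper_force: 0.0
```

```bash
cat >> h.py <<'E'
def tips():
    s=env.observe();im=imaging.get_image("wrist");P=cloud(im,np.ones((480,640),bool));L=(P-s["position"])@s["tool_rot"]
    w=s["grip_width"]/2
    q=L[(abs(L[:,0])<.012)&(abs(abs(L[:,1])-w-.004)<.006)&(P[:,2]>.012)]
    print("w",2*w,"z",s["position"][2],"tip Lz",np.percentile(q[:,2],[90,97,99,100]),"n",len(q)); return im
E
python3 -c "
from h import *
im=tips()"
```

```text
w 0.05869742274649853 z -0.01266586845770043 tip Lz [-0.04035456 -0.03430138 -0.03146179 -0.02855402] n 8229
```

Call:
jog_arm:
  plan: "0 0 0 0 0 0.5 80;0 0 0 0 0 0.4 80;0 0 0 0 0 0 80"

```text
time_s: 12.03
position: [0.495, 0.287, -0.0222]
tool_rot: [[0.887, -0.462, -0.002], [-0.462, -0.887, -0.001], [-0.001, 0.001, -1.0]]
ft_force: [-0.1, -0.6, -0.9]
grip_width: 0.0588
gripper_force: 0.0
```

```bash
python3 -c "
from h import *
im=tips()"
```

```text
w 0.058797728772013516 z -0.022210005747814808 tip Lz [-0.04232137 -0.03692309 -0.03511998 -0.03418378] n 7979
```

Call:
jog_arm:
  plan: "0 0 0 0 0 0 200;0 0 0 0 0 0 200;0 0 0 0 0 0 200;0 0 0 0 0 0 200;0 0 0 0 0 0 200"

```text
time_s: 12.5
position: [0.4958, 0.2873, -0.0208]
tool_rot: [[0.887, -0.462, 0.001], [-0.462, -0.887, 0.0], [0.0, -0.001, -1.0]]
ft_force: [-1.2, -0.3, 4.9]
grip_width: 0.0339
gripper_force: 39.8
```

Call:
jog_arm:
  plan: "0 0 0 0 0 -4 200;0 0 0 0 0 -4 200;0 0 0 0 0 -4 200;0 0 0 0 0 -4 200;0 0 0 0 0 -4 200;0 0 0 0 0 -4 200;0 0 -6.9 0 0 0 200;0 0 -6.9 0 0 0 200;0 0 -6.9 0 0 0 200;0 0 -6.8 0 0 0 200"

```text
time_s: 13.33
position: [0.4954, 0.2872, 0.2187]
tool_rot: [[1.0, 0.006, -0.0], [0.006, -1.0, -0.0], [-0.0, 0.0, -1.0]]
ft_force: [0.9, 0.4, 0.7]
grip_width: 0.034
gripper_force: 39.9
```

Call:
jog_arm:
  plan: "0 0 0 -2 4 0 200;0 0 0 -1 3.5 0 200;0 0 0 -1 3.5 0 200;0 0 0 0 0 0 200;0 0 0 0 0 0 200;0 0 0 0 0 0 200"

```text
time_s: 13.83
position: [0.4571, 0.1802, 0.2189]
tool_rot: [[1.0, -0.001, 0.0], [-0.001, -1.0, 0.0], [0.0, -0.0, -1.0]]
ft_force: [-0.1, 1.1, -0.1]
grip_width: 0.0339
gripper_force: 40.0
```

```bash
cat >> h.py <<'E'
def held(im,c,lz):
    """tag held: top plane at tool z = lz; prints outline and hole in the tool frame"""
    s=env.observe();R=s["tool_rot"];p=s["position"];T=im["world_from_camera"]
    def onp(px):
        d=R.T@(T[:3,:3]@ray(im,px));o=R.T@(T[:3,3]-p);return (o+d*(lz-o[2])/d[2])
    n,l,st,ce=cv2.connectedComponentsWithStats(seg(im,c).astype(np.uint8))
    for i in range(1,n):
        if st[i,4]<300: continue
        P=(cloud(im,l==i)-p)@R
        if len(P)<50 or np.linalg.norm(np.median(P,0)[:2])>.06: continue
        print("held z",np.percentile(P[:,2],[10,50,90]))
        cs,hi=cv2.findContours((l==i).astype(np.uint8),cv2.RETR_CCOMP,cv2.CHAIN_APPROX_NONE)
        for k,hh in zip(cs,hi[0]):
            if cv2.contourArea(k)<100: continue
            E=np.array([onp(q[0].astype(float)) for q in k]);
            print("inner" if hh[3]>=0 else "outer",cv2.contourArea(k),"mid",(E.min(0)+E.max(0))/2,"min",E.min(0),"max",E.max(0))
E
python3 - <<'E'
from h import *
np.set_printoptions(precision=4,suppress=True)
im=imaging.get_image("wrist");save(im,"w7.png")
held(im,"R",-.0285);print(env.observe()["position"])
for c in "RYB":
    for n,l in(("socket",(.505,)),):
        pass
    for o in comps(im,c,(.6,.05),.25,80): print(c,o[3],o[0],np.percentile(o[2],[3,50,97],axis=0).tolist())
E
```

```text
held z [-0.0287 -0.0279 -0.0271]
outer 16496.5 mid [ 0.0127  0.0004 -0.0285] min [-0.0297 -0.0179 -0.0285] max [ 0.055   0.0188 -0.0285]
inner 4755.5 mid [-0.0034  0.0004 -0.0285] min [-0.0221 -0.0125 -0.0285] max [ 0.0152  0.0132 -0.0285]
inner 1017.0 mid [ 0.0405 -0.0001 -0.0285] min [ 0.0336 -0.0075 -0.0285] max [ 0.0474  0.0073 -0.0285]
[0.4572 0.1805 0.2188]
R [319.0403 245.6624] 11187 [[0.4296629334662406, 0.16322709693647972, 0.24517221239105283], [0.483939634027866, 0.1802705280565985, 0.24667977989982676], [0.5108319748077589, 0.1972740358263766, 0.24781898788900047]]
R [489.5413 269.5605] 2034 [[0.3316779961282364, -0.01826807866259325, 0.012171333755063806], [0.38281262347802014, -0.004341433863123412, 0.022469227155169802], [0.4256813298016663, 0.0056910465902272125, 0.025585022755848667]]
R [508.8092 155.4275] 1986 [[0.4724026197461275, -0.021275742323154496, 0.05066344040233792], [0.5061582959409435, 0.007047136716147345, 0.052102742986941786], [0.5363090342501141, 0.033127026826296514, 0.05348726822225713]]
Y [610.4736 159.2115] 1267 [[0.4726209214658792, -0.12598939984934351, 0.0508499025629763], [0.4998032156773151, -0.08646919610768347, 0.05221252102955798], [0.5368463663849856, -0.07639756798814232, 0.053556890491842396]]
B [393.7658 151.7977] 1725 [[0.4719787397685901, 0.08877715600166394, 0.05065593813059628], [0.512107869710053, 0.10938282232218477, 0.052005065046264204], [0.5355532756328858, 0.1426313564185461, 0.05345999914423206]]
```

View pics/w7.png

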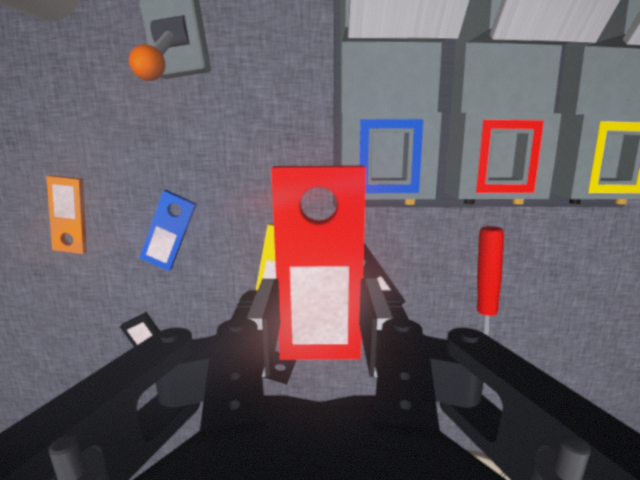

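Call:
jog_arm:
  plan: "0 6.7 0 0 0 0 200;0 6.7 0 0 0 0 200;0 6.7 0 0 0 0 200;0 6.7 0 0 0 0 200;0 6.7 0 0 0 0 200;0 6.5 0 0 0 0 200;0 0 0 1.1 2.9 2.2 200;0 0 0 1.1 2.9 2.2 200;0 0 0 1.1 2.9 2.2 200;0 0 0 1.1 2.9 2.2 200"

```text
time_s: 14.72
position: [0.543, 0.0714, 0.1816]
tool_rot: [[0.766, 0.003, 0.643], [0.002, -1.0, 0.002], [0.643, -0.001, -0.766]]
ft_force: [1.5, 1.1, -0.4]
grip_width: 0.0335
gripper_force: 40.0
```

Call:
jog_arm:
  plan: "0 0 0 1.1 2.9 2.2 200;0 0 0 1.1 2.9 2.2 200;0 0 0 0 0 0 200;0 0 0 0 0 0 200;0 0 0 0 0 0 200"

```text
time_s: 15.13
position: [0.5869, 0.0144, 0.1617]
tool_rot: [[0.768, 0.002, 0.641], [0.001, -1.0, 0.002], [0.641, -0.001, -0.768]]
ft_force: [-0.3, -0.5, -0.1]
grip_width: 0.0337
gripper_force: 40.1
```

```bash
cat >> h.py <<'E'
N=np.array([-np.sin(np.radians(40)),0,np.cos(np.radians(40))]);U=np.array([N[2],0,-N[0]])
def pegs(im,c,near,p0):
    for o in comps(im,c,near,.06,40):
        if np.median(o[2][:,2])<.1 : continue
        d=o[2]-p0; a=np.c_[d@U,d[:,1],d@N]
        print("peg",c,o[0],"n",len(a),"up/y/out pct",np.percentile(a,[3,50,97],axis=0).tolist())
        t=a[(a[:,2]>.018)&(a[:,2]<.05)]
        if len(t)>5: print("   shaft up/y lo,med,hi",np.percentile(t[:,:2],[3,50,97],axis=0).tolist(),len(t))
E
python3 - <<'E'
from h import *
np.set_printoptions(precision=4,suppress=True)
s=env.observe();print(s["position"],s["tool_rot"],s["q"])
im=imaging.get_image("wrist");save(im,"w8.png")
held(im,"R",-.0285)
for c,y in(("R",.006),("B",.116),("Y",-.104)): pegs(im,c,(.65,y),np.array([.6645,y,.14]))
im=imaging.get_image("scene");
for c,y in(("R",.006),("B",.116),("Y",-.104)): pegs(im,c,(.65,y),np.array([.6645,y,.14]))
im=imaging.get_image("side");
for c,y in(("R",.006),("B",.116),("Y",-.104)): pegs(im,c,(.65,y),np.array([.6645,y,.14]))
E
```

```text
[0.5869 0.0144 0.1617] [[ 0.7675  0.0017  0.641 ]
 [ 0.0006 -1.      0.0019]
 [ 0.641  -0.001  -0.7675]] [-14.8744  15.2464 105.8577  26.2445  22.0971  53.8863]
held z [-0.0289 -0.028   0.062 ]
outer 18893.0 mid [ 0.0184  0.0049 -0.0285] min [-0.0293 -0.019  -0.0285] max [ 0.066   0.0289 -0.0285]
inner 4788.0 mid [-0.004   0.0004 -0.0285] min [-0.0226 -0.0125 -0.0285] max [ 0.0147  0.0133 -0.0285]
inner 1063.0 mid [ 0.0401  0.0001 -0.0285] min [ 0.0331 -0.0075 -0.0285] max [ 0.047   0.0077 -0.0285]
peg R 13635 n 13575 up/y/out pct [[-0.07228651087769732, -0.025153253557612304, 0.004018406860277228], [-0.012709972007601182, 0.006870630647891854, 0.09487893408784975], [0.01816013744163761, 0.026987231486795354, 0.09616268951657489]]
   shaft up/y lo,med,hi [[0.0032361943361544757, -0.001466789360967283], [0.003999290835528404, 0.0009611506834276981], [0.004250148225613007, 0.0030756860294603315]] 22
peg B 2849 n 2836 up/y/out pct [[-0.006320726251825771, -0.03564895276695697, 0.0037512737644044315], [0.012348062588534985, -0.0016678712434074136, 0.005214981837220743], [0.01894345224187
[... 3230 characters left out ...]
121991498, -0.002925949069133918, 0.0052867446471108895], [0.01945253722298468, 0.040468043802391815, 0.04372690257818585]]
   shaft up/y lo,med,hi [[-0.0018905223922960183, -0.0073092498029528954], [0.0015467025307664035, -0.001157481723394485], [0.00529156843797707, 0.0018641657000772627]] 22
peg Y 274 n 272 up/y/out pct [[-0.004385543118458373, -0.03487341569766441, 0.00021887641712440474], [0.01221308842084278, -0.002980894309631929, 0.00562537154295007], [0.020974082039374117, 0.03733004896456221, 0.04337031202862512]]
   shaft up/y lo,med,hi [[-0.0009146758008296026, -0.005953034887452188], [0.0023361143559227746, -0.002798427694881797], [0.00528890094285764, 0.0012483448872806185]] 41
```

View pics/w8.png

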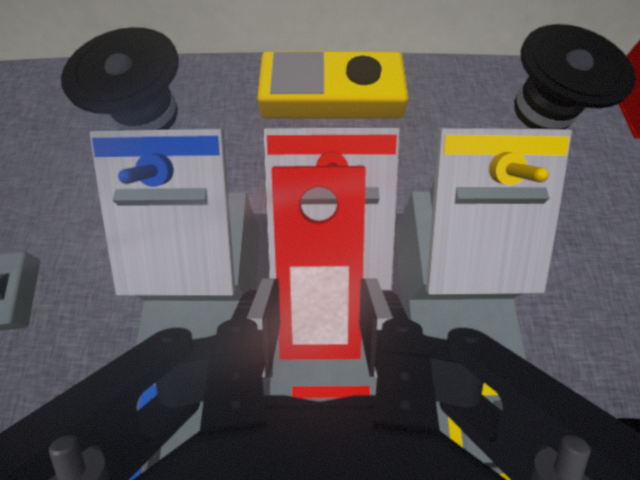

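Call:
jog_arm:
  plan: "0 0 0 0.57 0.8 0 200;0 0 0 0 0 0 200;0 0 0 0 0 1.5 200;0 0 0 0 0 1.5 200;0 0 0 0 0 0 200;0 0 0 0 0 0 200;0 0 0 0 0 0 200"

```text
time_s: 15.87
position: [0.6105, 0.0055, 0.1433]
tool_rot: [[0.767, 0.001, 0.642], [0.0, -1.0, 0.001], [0.642, -0.0, -0.767]]
ft_force: [-0.1, 0.3, -0.9]
grip_width: 0.0339
gripper_force: 40.1
```

```bash
python3 - <<'E'
from h import *
np.set_printoptions(precision=4,suppress=True)
s=env.observe();H=s["position"]+s["tool_rot"]@np.array([.0403,0,-.0245]);d=H-np.array([.6645,.0065,.14]);print(s["position"],d@U,d[1],d@N,s["tool_rot"][:,2])
im=imaging.get_image("wrist");save(im,"w9.png",(240,120,400,240),4)
E
```

```text
[0.6105 0.0055 0.1433] 0.0011018007765087401 -0.0009597761344411898 0.06172480328513311 [ 0.6421  0.0008 -0.7666]
```

View pics/w9.png

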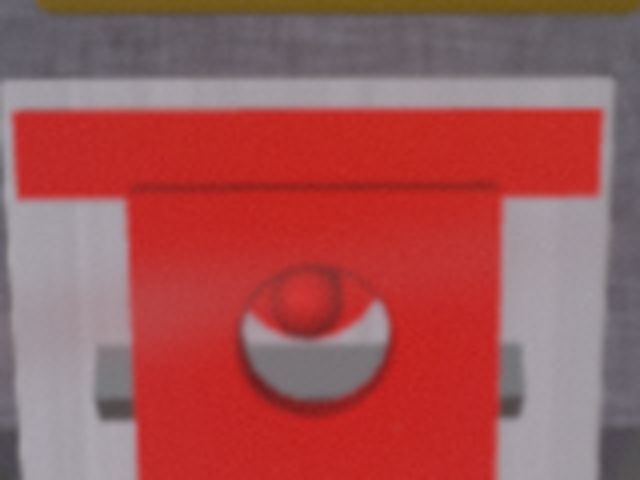

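Call:
jog_arm:
  plan: "0 0 0 0 0 1.4 200;0 0 0 0 0 1.4 200;0 0 0 0 0 1.4 200;0 0 0 0 0 0 200;0 0 0 0 0 0 200"

```text
time_s: 16.33
position: [0.6374, 0.0056, 0.1108]
tool_rot: [[0.767, 0.001, 0.642], [0.0, -1.0, 0.001], [0.642, -0.001, -0.767]]
ft_force: [0.2, -0.1, -0.4]
grip_width: 0.0335
gripper_force: 40.1
```

```bash
python3 - <<'E'
from h import *
np.set_printoptions(precision=4,suppress=True)
s=env.observe();H=s["position"]+s["tool_rot"]@np.array([.0403,0,-.0245]);d=H-np.array([.6645,.0065,.14]);print(s["position"],d@U,d[1],d@N,s["ft_force"])
im=imaging.get_image("wrist");save(im,"w10.png",(240,120,400,240),4)
E
```

```text
[0.6374 0.0056 0.1108] 0.0008013865817836035 -0.0009370220559226936 0.01947989323172913 [ 0.1963 -0.1073 -0.4307]
```

View pics/w10.png

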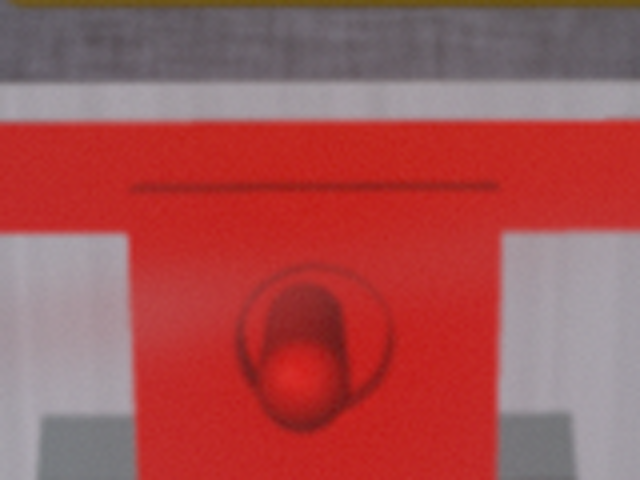

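Call:
jog_arm:
  plan: "0 0 0 0 0 0 80;0 0 0 0 0 0 80;0 0 0 0 0 0 80;0 0 0 0 0 -3.3 80;0 0 0 0 0 -3.3 80;0 0 0 0 0 -3.4 80;0 -6.7 0 0 0 0 80;0 -6.7 0 0 0 0 80;0 -6.7 0 0 0 0 80;0 -6.7 0 0 0 0 80"

```text
time_s: 17.22
position: [0.5731, 0.005, 0.1892]
tool_rot: [[0.975, -0.001, 0.224], [-0.001, -1.0, -0.002], [0.224, 0.002, -0.975]]
ft_force: [0.8, 0.2, -0.7]
grip_width: 0.0587
gripper_force: 0.0
```

Call:
jog_arm:
  plan: "0 -6.7 0 0 0 0 80;0 -6.5 0 0 0 0 80;0 0 6.4 0 0 0 80;0 0 6.4 0 0 0 80;0 0 6.4 0 0 0 80;0 0 6.3 0 0 0 80;0 0 0 0 0 0 80;0 0 0 0 0 0 80"

```text
time_s: 17.88
position: [0.5734, 0.0054, 0.1875]
tool_rot: [[0.904, -0.427, -0.001], [-0.427, -0.904, 0.0], [-0.001, 0.0, -1.0]]
ft_force: [0.4, 0.4, -0.6]
grip_width: 0.0584
gripper_force: 0.0
```

```bash
cat >> h.py <<'E'
def hung(c,y,n="scene"):
    im=imaging.get_image(n);p0=np.array([.6645,y,.14])
    for o in comps(im,c,(.63,y),.07,40):
        if np.median(o[2][:,2])<.07: continue
        d=o[2]-p0;a=np.c_[d@U,d[:,1],d@N];t=a[(a[:,2]>.01)&(a[:,2]<.028)]
        print("hung",c,n,o[0],np.percentile(a,[3,50,97],axis=0).tolist(),"tag part",len(t),np.percentile(t,[3,50,97],axis=0).tolist() if len(t)>5 else"")
    return im
E
python3 - <<'E'
from h import *
np.set_printoptions(precision=4,suppress=True)
print(env.observe()["position"],env.observe()["tool_rot"])
im=hung("R",.0065)
for c,n in(("B",(.4215,.348)),("Y",(.385,.227))): tag(im,c,n)
hung("R",.0065,"side")
E
```

```text
[0.5734 0.0054 0.1875] [[ 0.9042 -0.4271 -0.0009]
 [-0.4271 -0.9042  0.0003]
 [-0.001   0.0001 -1.    ]]
hung R scene 440 [[-0.06487978442042582, -0.029204413865542237, 0.0043588919891865115], [0.004648086640530664, 0.005760321583369316, 0.019419179054318676], [0.01914209478826318, 0.03089288674847621, 0.04032919603345406]] tag part 275 [[-0.06749178816507259, -0.013444871296099288, 0.01364741769733665], [-0.008832235381231911, 0.008676189321181811, 0.021432913077625022], [0.01315119720716237, 0.018907713967543878, 0.025669349662360823]]
B cloud z [0.0045 0.0072 0.01  ] rect ((421.1558532714844, 349.6965026855469), (36.663307189941406, 83.49563598632812), 64.52715301513672)
  hole/inner [386.6 356.5] 47.0 [0.446  0.3383]
  hole/inner [407.  354.5] 260.0 [0.4058 0.3559]
Y cloud z [0.0053 0.0082 0.0107] rect ((384.758544921875, 229.55133056640625), (36.42778396606445, 83.8251953125), 77.7242660522461)
  hole/inner [370.9 305.5] 42.0 [0.4117 0.2238]
  hole/inner [389.3 299.6] 228.5 [0.3679 0.2321]
hung R side 533 [[-0.06847063766745146, -0.02914246850039069, 0.0018115229807298694], [-0.007450969764034932, -0.006875984114313277, 0.01746486763898353], [0.019363653764279, 0.03248566025651369, 0.035601225936456427]] tag part 381 [[-0.06871467846127356, -0.021274219523794873, 0.012113146266914846], [-0.017594712959335353, -0.009615433993398086, 0.01870107859100544], [0.012495668615670696, 0.01646218171890849, 0.024582870560872966]]
```

Call:
jog_arm:
  plan: "0 0 0 -2.97 -2.45 0 80;0 0 0 -2.97 -2.45 0 80;0 0 0 -2.97 -2.45 0 80;0 0 0 -2.97 -2.45 0 80;0 0 0 -2.97 -2.45 0 80;0 0 0 -2.97 -2.45 0 80;0 0 0 -2.97 -2.45 0 80;0 0 0 -2.97 -2.45 0 80;0 0 0 -2.97 -2.45 0 80;0 0 0 -2.97 -2.45 0 80"

```text
time_s: 18.82
position: [0.4095, 0.3558, 0.1879]
tool_rot: [[0.904, -0.428, -0.001], [-0.428, -0.904, 0.001], [-0.001, -0.0, -1.0]]
ft_force: [-0.0, 0.1, -0.4]
grip_width: 0.0584
gripper_force: 0.0
```

Call:
jog_arm:
  plan: "0 0 0 0 0 3 80;0 0 0 0 0 3 80;0 0 0 0 0 3 80;0 0 0 0 0 3 80;0 0 0 0 0 3 80;0 0 0 0 0 0 80;0 0 0 0 0 0 80;0 0 0 0 0 0 80"

```text
time_s: 19.48
position: [0.4114, 0.3548, 0.0393]
tool_rot: [[0.903, -0.429, 0.001], [-0.429, -0.903, 0.002], [0.0, -0.002, -1.0]]
ft_force: [-0.5, -0.4, 0.1]
grip_width: 0.0584
gripper_force: 0.0
```

Call:
jog_arm:
  plan: "0 0 0 -0.1 0.2 2 80;0 0 0 0 0 2 80;0 0 0 0 0 2 80;0 0 0 0 0 0 80;0 0 0 0 0 0 80;0 0 0 0 0 0 200;0 0 0 0 0 0 200;0 0 0 0 0 0 200;0 0 0 0 0 0 200;0 0 0 0 0 0 200"

```text
time_s: 20.32
position: [0.4097, 0.3536, -0.0203]
tool_rot: [[0.903, -0.43, 0.002], [-0.43, -0.903, 0.002], [0.001, -0.003, -1.0]]
ft_force: [-1.2, -0.7, 8.2]
grip_width: 0.034
gripper_force: 38.9
```

Call:
jog_arm:
  plan: "0 0 0 0 0 -4 200;0 0 0 0 0 -4 200;0 0 0 0 0 -4 200;0 0 0 0 0 -4 200;0 0 0 0 0 -4 200;0 0 0 0 0 -4 200;0 0 -6.4 0 0 0 200;0 0 -6.4 0 0 0 200;0 0 -6.4 0 0 0 200;0 0 -6.3 0 0 0 200"

```text
time_s: 21.15
position: [0.4088, 0.3528, 0.2191]
tool_rot: [[1.0, 0.006, 0.001], [0.006, -1.0, 0.001], [0.001, -0.001, -1.0]]
ft_force: [-0.5, 0.4, 0.2]
grip_width: 0.0336
gripper_force: 39.8
```

Call:
jog_arm:
  plan: "0 6.7 0 0 0 0 200;0 6.7 0 0 0 0 200;0 6.7 0 0 0 0 200;0 6.7 0 0 0 0 200;0 6.7 0 0 0 0 200;0 6.5 0 0 0 0 200;0 0 0 1.3 2.96 2.06 200;0 0 0 1.3 2.96 2.06 200;0 0 0 1.3 2.96 2.06 200;0 0 0 1.3 2.96 2.06 200"

```text
time_s: 21.98
position: [0.5023, 0.2337, 0.189]
tool_rot: [[0.766, 0.002, 0.643], [0.001, -1.0, 0.002], [0.643, -0.001, -0.766]]
ft_force: [0.8, 1.1, -0.6]
grip_width: 0.0331
gripper_force: 39.8
```

Call:
jog_arm:
  plan: "0 0 0 1.3 2.96 2.06 200;0 0 0 1.3 2.96 2.06 200;0 0 0 1.3 2.96 2.06 200;0 0 0 1.2 2.96 2.06 200;0 0 0 0 0 0 200;0 0 0 0 0 0 200;0 0 0 0 0 0 200"

```text
time_s: 22.57
position: [0.5929, 0.117, 0.158]
tool_rot: [[0.767, 0.0, 0.641], [-0.0, -1.0, 0.0], [0.641, -0.001, -0.767]]
ft_force: [0.1, -0.2, -0.1]
grip_width: 0.0336
gripper_force: 40.0
```

```bash
cat >> h.py <<'E'
def place(hx,hy,y):
    s=env.observe();R=s["tool_rot"];H=s["position"]+R@np.array([hx,hy,-.0245]);p0=np.array([.6645,y,.14])+.0005*U;d=H-p0
    print("pos",s["position"],"up,y,out",d@U,d[1],d@N,"rot",R.tolist()); t=-d+.02*N; print("tool shift cm to out=.020",np.round(100*R.T@t,2),"ft",s["ft_force"])
E
python3 - <<'E'
from h import *
np.set_printoptions(precision=4,suppress=True)
im=imaging.get_image("wrist")
held(im,"B",-.0285);place(.0403,0,.1165)
E
```

```text
held z [-0.0285 -0.0276  0.0547]
outer 13314.5 mid [ 0.0179  0.0006 -0.0285] min [-0.0287 -0.0242 -0.0285] max [ 0.0644  0.0253 -0.0285]
inner 1025.5 mid [ 0.04    0.0005 -0.0285] min [ 0.0333 -0.0069 -0.0285] max [ 0.0468  0.008  -0.0285]
pos [0.5927 0.1176 0.158 ] up,y,out -0.0035566693915452144 0.0011391654958959607 0.084388089624985 rot [[0.7671229741594587, 0.001186543062085787, 0.6414989747710499], [0.0005831036712490465, -0.9999991660421281, 0.0011523476717804927], [0.6414998070980652, -0.0005099319659504812, -0.7671230262888316]]
tool shift cm to out=.020 [0.37 0.12 6.44] ft [-0.3966  0.2534 -0.3722]
```

Call:
jog_arm:
  plan: "0 0 0 0.4 0.1 0 200;0 0 0 0 0 0 200;0 0 0 0 0 1.6 200;0 0 0 0 0 1.6 200;0 0 0 0 0 1.6 200;0 0 0 0 0 1.6 200;0 0 0 0 0 0 200;0 0 0 0 0 0 200"

```text
time_s: 23.28
position: [0.6371, 0.1166, 0.1106]
tool_rot: [[0.768, 0.001, 0.64], [0.001, -1.0, 0.001], [0.64, -0.0, -0.768]]
ft_force: [0.1, -1.2, -0.1]
grip_width: 0.0333
gripper_force: 40.0
```

```bash
python3 - <<'E'
from h import *
np.set_printoptions(precision=4,suppress=True)
im=imaging.get_image("wrist");held(im,"B",-.0285);place(.0403,0.0003,.1165);save(im,"w11.png",(240,120,400,240),4)
E
```

```text
held z [-0.0284 -0.0272 -0.0095]
outer 14426.0 mid [ 0.0156 -0.0005 -0.0285] min [-0.0288 -0.0354 -0.0285] max [ 0.0601  0.0344 -0.0285]
pos [0.6369 0.1165 0.1111] up,y,out 0.000178748305181718 -0.0002877099373224251 0.019985684216870806 rot [[0.7676141308980748, 0.0013410316352665181, 0.6409108734291736], [0.0007890812692992616, -0.9999990305202501, 0.0011473052383837582], [0.6409117906516804, -0.0003749569479235661, -0.7676144448946642]]
tool shift cm to out=.020 [-0.02 -0.03 -0.  ] ft [-0.4794 -0.427   0.2325]
```

View pics/w11.png

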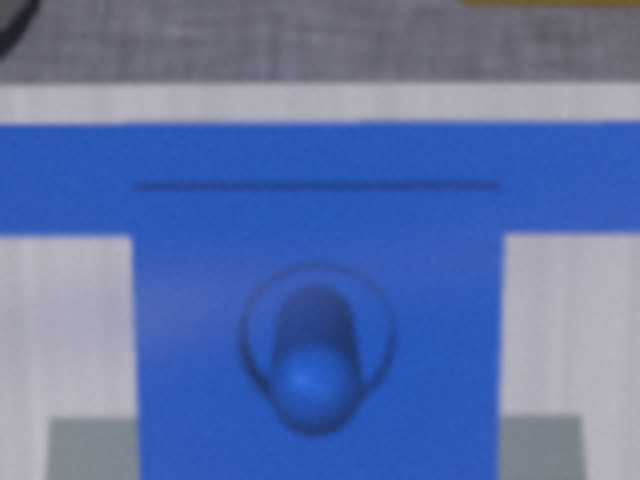

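Call:
jog_arm:
  plan: "0 0 0 0 0 0 80;0 0 0 0 0 0 80;0 0 0 0 0 0 80;0 0 0 0 0 -3.3 80;0 0 0 0 0 -3.3 80;0 0 0 0 0 -3.4 80;0 -6.7 0 0 0 0 80;0 -6.7 0 0 0 0 80;0 -6.7 0 0 0 0 80;0 -6.7 0 0 0 0 80"

```text
time_s: 24.17
position: [0.5729, 0.116, 0.1893]
tool_rot: [[0.973, 0.001, 0.232], [0.0, -1.0, 0.0], [0.232, -0.0, -0.973]]
ft_force: [1.0, 0.6, -1.2]
grip_width: 0.0584
gripper_force: 0.0
```

Call:
jog_arm:
  plan: "0 -6.7 0 0 0 0 80;0 -6.5 0 0 0 0 80;0 0 6.1 0 0 0 80;0 0 6.1 0 0 0 80;0 0 0 -3.6 -1.4 0 80;0 0 0 -3.6 -1.4 0 80;0 0 0 -3.6 -1.4 0 80;0 0 0 -3.6 -1.4 0 80;0 0 0 0 0 0 80;0 0 0 0 0 0 80"

```text
time_s: 25.0
position: [0.4432, 0.2018, 0.1873]
tool_rot: [[0.978, -0.208, 0.008], [-0.208, -0.978, 0.001], [0.007, -0.002, -1.0]]
ft_force: [0.4, 0.1, 0.9]
grip_width: 0.0583
gripper_force: 0.0
```

```bash
python3 - <<'E'
from h import *
np.set_printoptions(precision=4,suppress=True)
print(env.observe()["position"],env.observe()["tool_rot"])
im=hung("B",.1165);hung("R",.0065,"side")
try: tag(im,"Y",(.385,.227))
except Exception as e: print(e)
im=imaging.get_image("wrist")
for o in comps(im,"Y",(.385,.227),.12): print(o[0],o[3],np.percentile(o[2],[3,50,97],axis=0).tolist())
try: tag(im,"Y",(.385,.227))
except Exception as e: print(e)
E
```

```text
[0.4432 0.2018 0.1873] [[ 0.978  -0.2084  0.0075]
 [-0.2084 -0.978   0.0005]
 [ 0.0072 -0.0021 -1.    ]]
hung B scene 452 [[-0.06141752427800097, -0.02668700564885648, 0.00503430247158609], [0.0061233736951005445, 0.005953936648394262, 0.019799109778293397], [0.018760192628118347, 0.03175925362871929, 0.04104983379124384]] tag part 281 [[-0.06627805698284672, -0.013708957299774695, 0.011432730042698494], [-0.0036124979531015457, 0.00879275747228657, 0.021829351829011346], [0.012599053827150828, 0.018887854553663392, 0.026239238919182208]]
hung R side 533 [[-0.06835264987474327, -0.028935839278935983, 0.0018746929007232536], [-0.0073982329962584146, -0.006674595576781566, 0.017481315149492638], [0.019306833156657512, 0.03295962160292353, 0.03735629357563567]] tag part 380 [[-0.06867757546898842, -0.021052944390160633, 0.011747800160454538], [-0.017527571357077235, -0.009005909461713528, 0.019093562499239068], [0.012482509530433668, 0.017270497199961356, 0.02422094425296181]]
Y cloud z [0.0047 0.0082 0.0106] rect ((384.758544921875, 229.55133056640625), (36.42778396606445, 83.8251953125), 77.7242660522461)
  hole/inner [370.9 305.5] 42.0 [0.4117 0.2238]
  hole/inner [389.1 299.7] 226.5 [0.3683 0.2321]
1750 [306.0526 259.8291] [[0.3455042154903924, 0.20543534802694527, 0.005449514884805831], [0.3975095279297597, 0.22503366820889775, 0.006964685901772211], [0.42558316724190437, 0.2487269584813566, 0.008273090125019528]]
Y cloud z [0.006  0.007  0.0079] rect ((385.6224060058594, 227.13279724121094), (35.9006233215332, 83.2715835571289), 77.58773040771484)
  hole/inner [306.1 283.3] 895.0 [0.369 0.231]
  hole/inner [306.1 242.3] 172.0 [0.4118 0.2213]
```

Call:
jog_arm:
  plan: "0 0 0 -3.8 -0.6 0 80;0 0 0 -3.8 -0.6 0 80;0 0 0 0 0 3.4 80;0 0 0 0 0 3.4 80;0 0 0 0 0 3.4 80;0 0 0 0 0 3.4 80;0 0 0 0 0 3.4 80;0 0 0 0 0 0 80;0 0 0 0 0 0 80;0 0 0 0 0 0 80"

```text
time_s: 25.98
position: [0.3751, 0.2288, 0.0174]
tool_rot: [[0.977, -0.212, 0.008], [-0.212, -0.977, 0.001], [0.008, -0.003, -1.0]]
ft_force: [0.1, -0.1, -0.2]
grip_width: 0.0584
gripper_force: 0.0
```

Call:
jog_arm:
  plan: "0 -0.45 0 -0.3 0 1.9 80;0 0 0 0 0 1.9 80;0 0 0 0 0 0 80;0 0 0 0 0 0 80;0 0 0 0 0 0 200;0 0 0 0 0 0 200;0 0 0 0 0 0 200;0 0 0 0 0 0 200;0 0 0 0 0 0 200"

```text
time_s: 26.73
position: [0.3719, 0.2297, -0.0202]
tool_rot: [[0.978, -0.211, 0.002], [-0.211, -0.978, 0.003], [0.001, -0.003, -1.0]]
ft_force: [-0.9, -1.7, 11.8]
grip_width: 0.0336
gripper_force: 38.7
```

Call:
jog_arm:
  plan: "0 0 0 0 0 -4 200;0 0 0 0 0 -4 200;0 0 0 0 0 -4 200;0 0 0 0 0 -4 200;0 0 0 0 0 -4 200;0 0 0 0 0 -4 200;0 0 -6.1 0 0 0 200;0 0 -6.1 0 0 0 200;0 0 0 1.7 3.3 0 200;0 0 0 1.7 3.3 0 200"

```text
time_s: 27.57
position: [0.4047, 0.1631, 0.2192]
tool_rot: [[1.0, 0.005, 0.001], [0.005, -1.0, 0.002], [0.001, -0.002, -1.0]]
ft_force: [0.7, -0.0, -0.2]
grip_width: 0.0332
gripper_force: 39.8
```

Call:
jog_arm:
  plan: "0 0 0 1.7 3.3 0 200;0 0 0 1.7 3.3 0 200;0 0 0 1.7 3.3 0 200;0 0 0 1.7 3.3 0 200;0 6.7 0 0 0 0 200;0 6.7 0 0 0 0 200;0 6.7 0 0 0 0 200;0 6.7 0 0 0 0 200;0 6.7 0 0 0 0 200;0 6.5 0 0 0 0 200"

```text
time_s: 28.4
position: [0.4726, 0.0308, 0.2192]
tool_rot: [[0.762, -0.001, 0.648], [-0.0, -1.0, -0.001], [0.648, 0.0, -0.762]]
ft_force: [0.9, 0.3, -0.0]
grip_width: 0.0332
gripper_force: 39.9
```

Call:
jog_arm:
  plan: "0 0 0 1.1 2.7 2.5 200;0 0 0 1.1 2.7 2.5 200;0 0 0 1.1 2.7 2.5 200;0 0 0 1.1 2.7 2.5 200;0 0 0 1.1 2.7 2.5 200;0 0 0 0 0 0 200;0 0 0 0 0 0 200;0 0 0 0 0 0 200"

```text
time_s: 29.07
position: [0.5953, -0.1032, 0.1572]
tool_rot: [[0.767, 0.001, 0.642], [-0.001, -1.0, 0.002], [0.642, -0.002, -0.767]]
ft_force: [-1.1, 0.9, 0.5]
grip_width: 0.0336
gripper_force: 40.1
```

```bash
python3 - <<'E'
from h import *
np.set_printoptions(precision=4,suppress=True)
im=imaging.get_image("wrist")
held(im,"Y",-.0285);place(.0403,0,-.1035)
pegs(im,"R",(.65,.006),np.array([.6645,.0065,.14]))
E
```

```text
held z [-0.0283 -0.0274  0.0536]
outer 13600.5 mid [ 0.0176  0.0003 -0.0285] min [-0.0289 -0.0246 -0.0285] max [ 0.0642  0.0252 -0.0285]
inner 1007.5 mid [ 0.0398  0.0001 -0.0285] min [ 0.0331 -0.0075 -0.0285] max [ 0.0465  0.0077 -0.0285]
pos [ 0.5953 -0.1028  0.1575] up,y,out -0.001974965979615483 0.0006309277418275333 0.08238982176297129 rot [[0.7665479702548089, 0.001594036159778378, 0.6421850732825809], [-1.422021760689965e-05, -0.9999968769609237, 0.002499173100179156], [0.642187051485794, -0.0019248680787437107, -0.7665455536280028]]
tool shift cm to out=.020 [0.2  0.08 6.24] ft [ 0.2864 -0.3512 -0.0922]
peg R 7951 n 7922 up/y/out pct [[-0.06826193066088858, -0.03179987144017634, 0.0037475021941884546], [-0.0023014317540540406, -0.002894947592658869, 0.019302572510812695], [0.01887272358504333, 0.03170632502055883, 0.03983680924057388]]
   shaft up/y lo,med,hi [[-0.040729912669762704, -0.01843084298393373], [-0.009512271081645138, -0.0028170249152690225], [0.011194367174353298, 0.01600013040423997]] 4473
```

Call:
jog_arm:
  plan: "0 0 0 0.25 0.05 0 200;0 0 0 0 0 0 200;0 0 0 0 0 1.5 200;0 0 0 0 0 1.5 200;0 0 0 0 0 1.6 200;0 0 0 0 0 1.6 200;0 0 0 0 0 0 200;0 0 0 0 0 0 200"

```text
time_s: 29.78
position: [0.6373, -0.1035, 0.1108]
tool_rot: [[0.767, 0.001, 0.641], [-0.0, -1.0, 0.003], [0.641, -0.002, -0.767]]
ft_force: [-0.9, -0.6, -0.3]
grip_width: 0.0331
gripper_force: 40.1
```

```bash
python3 - <<'E'
from h import *
np.set_printoptions(precision=4,suppress=True)
im=imaging.get_image("wrist");place(.0401,0.0001,-.1035)
pegs(im,"Y",(.64,-.1035),np.array([.6645,-.1035,.14]))
# peg tip above the tag: points out>.03
P=np.vstack([o[2] for o in comps(im,"Y",(.64,-.1035),.07,30)]);d=P-np.array([.6645,-.1035,.14]);a=np.c_[d@U,d[:,1],d@N];t=a[a[:,2]>.03];print("tip",len(t),np.percentile(t,[3,50,97],axis=0))
E
```

```text
pos [ 0.6372 -0.1037  0.1113] up,y,out 0.0002983489275752905 -0.00037623282058245333 0.020021190806260452 rot [[0.7668009339207662, 0.0011704570620223672, 0.6418839130002452], [-0.0003946114086007671, -0.9999972889153976, 0.0022948733495751013], [0.6418848588493707, -0.002013005742751275, -0.7667983931828514]]
tool shift cm to out=.020 [-0.03 -0.04  0.  ] ft [-1.2478 -0.572   0.0143]
peg Y 15249 n 15179 up/y/out pct [[-0.06574662506340959, -0.031889207562169834, 0.0034352336397789856], [0.0009995133073911595, -4.7684503873768325e-05, 0.022669787634776502], [0.019687027201313875, 0.03284154323341067, 0.039292444437278376]]
   shaft up/y lo,med,hi [[-0.06667673102293481, -0.0168062765377288], [-0.01011962174209616, -0.0003849828973000666], [0.01383980826491471, 0.016813879392874126]] 10742
tip 544 [[-0.0019 -0.0031  0.0319]
 [ 0.0024  0.0003  0.0455]
 [ 0.0047  0.0036  0.0477]]
```

Call:
jog_arm:
  plan: "0 0 0 0 0 0 80;0 0 0 0 0 0 80;0 0 0 0 0 0 80;0 0 0 0 0 -3.3 80;0 0 0 0 0 -3.3 80;0 0 0 0 0 -3.4 80;0 -6.7 0 0 0 0 80;0 -6.7 0 0 0 0 80;0 -6.7 0 0 0 0 80;0 -6.7 0 0 0 0 80"

```text
time_s: 30.67
position: [0.5734, -0.1039, 0.1892]
tool_rot: [[0.969, 0.002, 0.248], [0.001, -1.0, 0.002], [0.248, -0.002, -0.969]]
ft_force: [0.1, 0.1, -0.1]
grip_width: 0.0586
gripper_force: 0.0
```

Call:
jog_arm:
  plan: "0 -6.7 0 0 0 0 80;0 -6.5 0 0 0 0 80;0 0 0 -3.2 2.5 0 80;0 0 0 -3.2 2.5 0 80;0 0 0 -3.2 2.5 0 80;0 0 0 -3.2 2.5 0 80;0 0 0 -3.2 2.5 0 80;0 0 0 -3.2 2.5 0 80;0 0 0 0 0 0 80;0 0 0 0 0 0 80"

```text
time_s: 31.5
position: [0.3814, -0.2552, 0.1824]
tool_rot: [[1.0, 0.0, 0.024], [0.0, -1.0, 0.005], [0.024, -0.005, -1.0]]
ft_force: [-0.3, 0.5, 0.5]
grip_width: 0.0586
gripper_force: 0.0
```

```bash
cat >> h.py <<'E'
def topface(im,c,near,r=.08):
    for o in comps(im,c,near,r,100)[:1]:
        P=o[2];z=np.percentile(P[:,2],97);T=P[P[:,2]>z-.005]
        # full mask of block incl. non-coloured top pixels: fit rect to near-top cloud of all pixels near
        A=cloud(im,np.ones((480,640),bool));m=(abs(A[:,2]-np.median(T[:,2]))<.005)&(np.linalg.norm(A[:,:2]-np.median(T[:,:2],0),axis=1)<.035);A=A[m]
        print(c,"top z",np.median(T[:,2]),len(A),"rect",cv2.minAreaRect((A[:,:2]*1000).astype(np.float32)))
E
python3 - <<'E'
from h import *
np.set_printoptions(precision=4,suppress=True)
print(env.observe()["position"],env.observe()["tool_rot"][:,0])
hung("Y",-.1035)
for n in("wrist","scene","side"):
    im=imaging.get_image(n);print(n)
    if n=="wrist": save(im,"w12.png")
    topface(im,"R",(.387,-.258));topface(im,"B",(.4577,-.362))
E
```

```text
[ 0.3814 -0.2552  0.1824] [0.9997 0.0003 0.024 ]
hung Y scene 363 [[-0.059141298439429425, -0.026489233709692354, 0.0038639649617939753], [0.005260475993287012, 0.006918788966260372, 0.019064283033043826], [0.01935036704540335, 0.03217222679335149, 0.039715645001406855]] tag part 224 [[-0.06191486860246585, -0.012083998659421431, 0.011347190251822356], [-0.005557988426842712, 0.010814211812555943, 0.020824877036006394], [0.012985882823699184, 0.01951409233337826, 0.0257098349506628]]
wrist
R top z 0.06901287374241866 1824 rect ((386.23394775390625, -257.64825439453125), (30.17186164855957, 39.56444549560547), 65.9266586303711)
B top z 0.0691545443509704 2180 rect ((456.87152099609375, -362.21331787109375), (40.29302215576172, 31.098892211914062), 4.252448558807373)
scene
R top z 0.07011535909622535 148 rect ((386.2698059082031, -255.09991455078125), (34.21660614013672, 39.15457534790039), 60.15034103393555)
B top z 0.07014886173163892 148 rect ((456.8099060058594, -360.4786071777344), (41.15451431274414, 34.099449157714844), 6.356060981750488)
side
R top z 0.06997094992584607 312 rect ((387.39727783203125, -259.51104736328125), (33.45580291748047, 39.753421783447266), 67.19966125488281)
B top z 0.06909836901903144 380 rect ((457.7272644042969, -363.5217590332031), (41.580055236816406, 33.87940979003906), 7.618261337280273)
```

Call:
jog_arm:
  plan: "0 -1.4 0 0.4 0.2 0 80;0 0 6.3 0 0 0 80;0 0 6.3 0 0 0 80;0 0 6.2 0 0 0 80;0 0 6.2 0 0 0 80;0 0 0 0 0 3 80;0 0 0 0 0 3 80;0 0 0 0 0 3 80;0 0 0 0 0 0 80;0 0 0 0 0 0 80"

```text
time_s: 32.53
position: [0.387, -0.2546, 0.0918]
tool_rot: [[0.909, -0.417, -0.003], [-0.417, -0.909, 0.007], [-0.005, -0.005, -1.0]]
ft_force: [-0.5, -0.2, 0.9]
grip_width: 0.0586
gripper_force: 0.0
```

```bash
python3 - <<'E'
from h import *
np.set_printoptions(precision=4,suppress=True)
print(env.observe()["position"],env.observe()["tool_rot"])
im=imaging.get_image("wrist");topface(im,"R",(.387,-.258))
E
```

```text
[ 0.387  -0.2546  0.0918] [[ 0.909  -0.4168 -0.0026]
 [-0.4167 -0.909   0.007 ]
 [-0.0053 -0.0053 -1.    ]]
R top z 0.06898446565325946 3717 rect ((386.5916442871094, -257.7228088378906), (30.119617462158203, 40.19670104980469), 66.16961669921875)
```

Call:
jog_arm:
  plan: "-0.3 0.3 0 0.1 0.3 0 80;0 0 0 0 0 2.6 80;0 0 0 0 0 2.6 80;0 0 0 0 0 2.6 80;0 0 0 0 0 0 80;0 0 0 0 0 0 200;0 0 0 0 0 0 200;0 0 0 0 0 0 200;0 0 0 0 0 0 200;0 0 0 0 0 0 200"
  grip_force: 45

```text
time_s: 33.42
position: [0.3873, -0.2598, 0.016]
tool_rot: [[0.908, -0.418, 0.004], [-0.418, -0.908, -0.005], [0.006, 0.003, -1.0]]
ft_force: [0.0, 0.1, 7.3]
grip_width: 0.0295
gripper_force: 45.6
```

Call:
jog_arm:
  plan: "0 0 0 0 0 -3.7 200;0 0 0 0 0 -3.7 200;0 0 0 0 0 -3.7 200;0 0 0 0 0 -3.7 200;0 0 -6.2 0 0 0 200;0 0 -6.2 0 0 0 200;0 0 -6.2 0 0 0 200;0 0 -6.1 0 0 0 200;0 0 0 1.46 -3.33 0 200;0 0 0 1.46 -3.33 0 200"

```text
time_s: 34.25
position: [0.4154, -0.1922, 0.163]
tool_rot: [[1.0, -0.004, 0.003], [-0.004, -1.0, -0.003], [0.003, 0.003, -1.0]]
ft_force: [-0.5, 0.3, -1.5]
grip_width: 0.0293
gripper_force: 45.6
```

Call:
jog_arm:
  plan: "0 0 0 1.46 -3.33 0 200;0 0 0 1.46 -3.33 0 200;0 0 0 1.46 -3.33 0 200;0 0 0 1.46 -3.33 0 200;0 0 0 1.46 -3.33 0 200;0 0 0 1.46 -3.33 0 200;0 0 0 0 0 0 200;0 0 0 0 0 0 200;0 0 0 0 0 0 200"

```text
time_s: 35.0
position: [0.5029, 0.0076, 0.1623]
tool_rot: [[1.0, -0.0, 0.002], [-0.0, -1.0, -0.002], [0.002, 0.002, -1.0]]
ft_force: [0.4, -1.0, -1.0]
grip_width: 0.0292
gripper_force: 45.6
```

```bash
cat >> h.py <<'E'
def heldmod(im,c):
    s=env.observe();R=s["tool_rot"];p=s["position"];A=(cloud(im,np.ones((480,640),bool))-p)@R
    m=(abs(A[:,0])<.035)&(abs(A[:,1])<.0135)&(A[:,2]>-.07)&(A[:,2]<-.03);T=A[m]
    z=np.median(T[:,2]);T=T[abs(T[:,2]-z)<.006]
    print("pos",p,"ax",R[:,0],"Rz",R[:,2]);print("mod top z",z,"x range",np.percentile(T[:,0],[1,99]),"mid",np.percentile(T[:,0],[1,99]).mean(),len(T))
    g=np.linalg.lstsq(np.c_[T[:,:2],np.ones(len(T))],T[:,2],rcond=None)[0];print("slope",g[:2])
E
python3 - <<'E'
from h import *
np.set_printoptions(precision=4,suppress=True)
im=imaging.get_image("wrist");heldmod(im,"R");save(im,"w13.png")
for c,y in(("R",.006),("B",.116),("Y",-.104)):
    for o in comps(im,c,(.505,y),.03,100): 
        E=np.array([onz(im,q,.052)[:2] for q in np.argwhere(o[1])[:,::-1].astype(float)]);print(c,"frame rect",cv2.minAreaRect((E*1000).astype(np.float32)))
E
```

```text
pos [0.5028 0.0071 0.1623] ax [ 1.     -0.0012  0.0021] Rz [ 0.0021 -0.0022 -1.    ]
mod top z -0.05321424990312195 x range [-0.0205  0.0187] mid -0.0008669794352789903 7969
slope [0.0309 0.0137]
R frame rect ((444.304443359375, 7.382749557495117), (74.3564453125, 185.28024291992188), 89.95333862304688)
B frame rect ((504.0608825683594, 115.76498413085938), (65.0591812133789, 55.60133361816406), 0.3924276530742645)
Y frame rect ((505.0617370605469, -103.99064636230469), (65.83062744140625, 55.92692184448242), 0.39416563510894775)
```

View pics/w13.png

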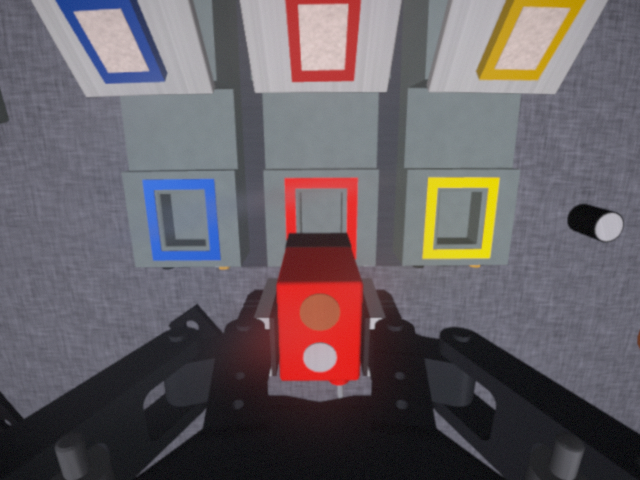

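Call:
jog_arm:
  plan: "0 0 -0.3 0.27 0.12 0 200;0 0 0 0 0 3 200;0 0 0 0 0 3 200;0 0 0 0 0 2.8 200;0 0 0 0 0 0 200;0 0 0 0 0 0 200;0 0 0 0 0 0 200"

```text
time_s: 35.63
position: [0.5069, 0.0056, 0.0753]
tool_rot: [[1.0, 0.004, 0.004], [0.004, -1.0, -0.002], [0.004, 0.002, -1.0]]
ft_force: [0.1, 0.9, -0.2]
grip_width: 0.0294
gripper_force: 45.6
```

```bash
python3 - <<'E'
from h import *
np.set_printoptions(precision=4,suppress=True)
im=imaging.get_image("wrist");heldmod(im,"R");s=env.observe();print(s["ft_force"],s["tool_rot"])
E
```

```text
pos [0.507  0.0058 0.0756] ax [1.     0.0041 0.0048] Rz [ 0.0048 -0.0026 -1.    ]
mod top z -0.05289428215873605 x range [-0.0207  0.0186] mid -0.0010762057757871344 7969
slope [0.0304 0.0111]
[ 0.2848  0.0856 -1.0338] [[ 1.      0.0041  0.0048]
 [ 0.0041 -1.     -0.0026]
 [ 0.0048  0.0026 -1.    ]]
```

Call:
jog_arm:
  plan: "0.15 -0.27 0 -0.12 0 0 200;0 0 0 0 0 0 200;0 0 0 0 0 0.6 200;0 0 0 0 0 0.4 200;0 0 0 0 0 0.4 200;0 0 0 0 0 0 200"

```text
time_s: 36.18
position: [0.5049, 0.0064, 0.059]
tool_rot: [[1.0, 0.005, -0.003], [0.005, -1.0, 0.001], [-0.003, -0.001, -1.0]]
ft_force: [1.4, -0.8, -2.7]
grip_width: 0.0295
gripper_force: 45.5
```

Call:
jog_arm:
  plan: "0 0 0 0 0 0.4 200;0 0 0 0 0 0.4 200;0 0 0 0 0 0.3 200;0 0 0 0 0 0.1 200;0 0 0 0 0 0 200"

```text
time_s: 36.6
position: [0.5048, 0.0064, 0.0475]
tool_rot: [[1.0, 0.005, -0.003], [0.005, -1.0, 0.001], [-0.003, -0.001, -1.0]]
ft_force: [2.7, -0.4, -3.4]
grip_width: 0.0294
gripper_force: 45.5
```

Call:
jog_arm:
  plan: "0 0 0 0 0 0.1 200;0 0 0 0 0 0 200;0 0 0 0 0 0 200"

```text
time_s: 36.85
position: [0.5048, 0.0064, 0.0468]
tool_rot: [[1.0, 0.005, -0.003], [0.005, -1.0, 0.001], [-0.003, -0.001, -1.0]]
ft_force: [2.8, -0.1, -2.8]
grip_width: 0.0289
gripper_force: 45.6
```

Call:
jog_arm:
  plan: "0 0 0 0 0 0.1 200;0 0 0 0 0 0.1 200;0 0 0 0 0 0 200;0 0 0 0 0 0 200"

```text
time_s: 37.18
position: [0.5049, 0.0064, 0.046]
tool_rot: [[1.0, 0.005, -0.002], [0.005, -1.0, 0.0], [-0.002, -0.0, -1.0]]
ft_force: [-0.9, 1.3, 10.4]
grip_width: 0.0296
gripper_force: 47.3
```

Call:
jog_arm:
  plan: "0 0 0 0 0 0 80;0 0 0 0 0 0 80;0 0 0 0 0 0 80;0 0 0 0 0 -4 80;0 0 0 0 0 -4 80;0 0 0 0 0 -4 80;0 0 0 0 0 -2 80;0 0 0 0 0 0 80;0 0 0 0 0 0 80"

```text
time_s: 37.93
position: [0.505, 0.0063, 0.1851]
tool_rot: [[1.0, 0.005, -0.002], [0.005, -1.0, 0.0], [-0.002, -0.0, -1.0]]
ft_force: [-0.6, 0.3, -0.3]
grip_width: 0.0588
gripper_force: 0.0
```

```bash
python3 - <<'E'
from h import *
np.set_printoptions(precision=4,suppress=True)
print(env.observe()["position"],env.observe()["tool_rot"])
for n in("wrist","scene"):
    im=imaging.get_image(n);A=cloud(im,np.ones((480,640),bool))
    T=A[(abs(A[:,2]-.1)<.012)&(np.linalg.norm(A[:,:2]-[.505,.006],axis=1)<.03)]
    z=np.percentile(T[:,2],80);T=T[abs(T[:,2]-z)<.003];g=np.linalg.lstsq(np.c_[T[:,:2]-[.505,.006],np.ones(len(T))],T[:,2],rcond=None)[0]
    print(n,z,g,cv2.minAreaRect((T[:,:2]*1000).astype(np.float32)))
E
```

```text
[0.505  0.0063 0.1851] [[ 1.      0.0048 -0.0022]
 [ 0.0048 -1.      0.0005]
 [-0.0022 -0.0005 -1.    ]]
wrist 0.09980093645997307 [ 0.0026 -0.0022  0.0992] ((503.20281982421875, 6.905835151672363), (29.69390869140625, 39.2219123840332), 89.53612518310547)
scene 0.10153786741421722 [0.0029 0.0186 0.1007] ((503.00677490234375, 8.952367782592773), (31.88881492614746, 39.95474624633789), 88.06922149658203)
```

Call:
jog_arm:
  plan: "0 0 -4.7 0 0 0 80;0 0 0 -0.79 3.63 0 80;0 0 0 -0.79 3.63 0 80;0 0 0 -0.79 3.63 0 80;0 0 0 -0.79 3.63 0 80;0 0 0 -0.79 3.63 0 80;0 0 0 -0.79 3.63 0 80;0 0 0 -0.79 3.63 0 80;0 0 0 -0.79 3.63 0 80;0 0 0 -0.79 3.63 0 80"

```text
time_s: 38.87
position: [0.4615, -0.3267, 0.1828]
tool_rot: [[0.996, 0.086, -0.006], [0.086, -0.996, 0.003], [-0.005, -0.004, -1.0]]
ft_force: [0.2, 0.0, -0.9]
grip_width: 0.0587
gripper_force: 0.0
```

Call:
jog_arm:
  plan: "0 0 0 -0.79 3.63 0 80;0 0 0 0 0 3 80;0 0 0 0 0 3 80;0 0 0 0 0 2.5 80;0 0 0 0 0 0 80;0 0 0 0 0 0 80;0 0 0 0 0 0 80"

```text
time_s: 39.45
position: [0.4579, -0.3624, 0.1005]
tool_rot: [[0.996, 0.087, -0.003], [0.087, -0.996, 0.0], [-0.003, -0.0, -1.0]]
ft_force: [0.2, -1.0, 0.8]
grip_width: 0.0591
gripper_force: 0.0
```

```bash
python3 - <<'E'
from h import *
np.set_printoptions(precision=4,suppress=True)
print(env.observe()["position"],env.observe()["tool_rot"])
im=imaging.get_image("wrist");topface(im,"B",(.457,-.362))
E
```

```text
[ 0.4579 -0.3624  0.1005] [[ 0.9962  0.0869 -0.0026]
 [ 0.0869 -0.9962  0.    ]
 [-0.0026 -0.0003 -1.    ]]
B top z 0.06901982879080575 3441 rect ((457.5967102050781, -362.31610107421875), (40.31992721557617, 30.193553924560547), 5.4892425537109375)
```

Call:
jog_arm:
  plan: "0 0.15 0 0 0 2.9 80;0 0 0 0 0 2.8 80;0 0 0 0 0 2.8 80;0 0 0 0 0 0 80;0 0 0 0 0 0 80;0 0 0 0 0 0 200;0 0 0 0 0 0 200;0 0 0 0 0 0 200;0 0 0 0 0 0 200;0 0 0 0 0 0 200"

```text
time_s: 40.33
position: [0.4583, -0.3629, 0.0169]
tool_rot: [[0.996, 0.087, 0.002], [0.087, -0.996, -0.002], [0.002, 0.002, -1.0]]
ft_force: [0.5, 0.6, 4.8]
grip_width: 0.0292
gripper_force: 44.4
```

Call:
jog_arm:
  plan: "0 0 0 0 0 -3.6 200;0 0 0 0 0 -3.6 200;0 0 0 0 0 -3.6 200;0 0 0 0 0 -3.6 200;0 0 0 0 0 -3.6 200;0 0 4.7 0 0 0 200;0 0 0 0.36 -3.68 0 200;0 0 0 0.36 -3.68 0 200;0 0 0 0.36 -3.68 0 200;0 0 0 0.36 -3.68 0 200"

```text
time_s: 41.17
position: [0.471, -0.2134, 0.1959]
tool_rot: [[1.0, 0.004, 0.001], [0.004, -1.0, -0.0], [0.001, 0.0, -1.0]]
ft_force: [1.1, -0.7, -0.6]
grip_width: 0.0293
gripper_force: 45.4
```

Call:
jog_arm:
  plan: "0 0 0 0.36 -3.68 0 200;0 0 0 0.36 -3.68 0 200;0 0 0 0.36 -3.68 0 200;0 0 0 0.36 -3.68 0 200;0 0 0 0.36 -3.68 0 200;0 0 0 0.36 -3.68 0 200;0 0 0 0.36 -3.68 0 200;0 0 0 0.36 -3.68 0 200;0 0 0 0.36 -3.68 0 200;0 0 0 0 0 0 200"

```text
time_s: 42.0
position: [0.5017, 0.1218, 0.1963]
tool_rot: [[1.0, 0.01, 0.002], [0.01, -1.0, 0.003], [0.002, -0.003, -1.0]]
ft_force: [-0.8, -0.4, -0.1]
grip_width: 0.0293
gripper_force: 45.3
```

Call:
jog_arm:
  plan: "0 0 0 0 0 0 200;0 0 0 0 0 3 200;0 0 0 0 0 3 200;0 0 0 0 0 3 200;0 0 0 0 0 0 200;0 0 0 0 0 0 200;0 0 0 0 0 0 200"

```text
time_s: 42.58
position: [0.5031, 0.1158, 0.1071]
tool_rot: [[1.0, 0.004, 0.003], [0.004, -1.0, 0.001], [0.003, -0.001, -1.0]]
ft_force: [0.3, 1.0, -0.8]
grip_width: 0.0289
gripper_force: 45.4
```

```bash
python3 - <<'E'
from h import *
np.set_printoptions(precision=4,suppress=True)
im=imaging.get_image("wrist");heldmod(im,"B");s=env.observe();print(s["ft_force"],s["tool_rot"])
E
```

```text
pos [0.5033 0.116  0.1072] ax [1.     0.004  0.0033] Rz [ 0.0033  0.0009 -1.    ]
mod top z -0.05201976482026688 x range [-0.0199  0.0192] mid -0.0003280497098308074 7873
slope [0.0275 0.0038]
[ 0.1571 -0.1564 -1.6055] [[ 1.      0.004   0.0033]
 [ 0.004  -1.      0.0009]
 [ 0.0033 -0.0009 -1.    ]]
```

Call:
jog_arm:
  plan: "0 -0.19 0 0.1 0 1.6 200;0 0 0 0 0 1.6 200;0 0 0 0 0 0 200;0 0 0 0 0 0.5 200;0 0 0 0 0 0.5 200;0 0 0 0 0 0.5 200;0 0 0 0 0 0 200"

```text
time_s: 43.22
position: [0.5034, 0.1165, 0.058]
tool_rot: [[1.0, 0.005, -0.003], [0.005, -1.0, 0.001], [-0.003, -0.001, -1.0]]
ft_force: [0.9, 0.8, -1.6]
grip_width: 0.0294
gripper_force: 45.4
```

Bottom is about 12 mm inside with no force; pressing on to the floor.

Call:
jog_arm:
  plan: "0 0 0 0 0 0.4 200;0 0 0 0 0 0.4 200;0 0 0 0 0 0.2 200;0 0 0 0 0 0.1 200;0 0 0 0 0 0.1 200;0 0 0 0 0 0 200;0 0 0 0 0 0 200"

```text
time_s: 43.8
position: [0.5034, 0.1166, 0.0469]
tool_rot: [[1.0, 0.005, -0.002], [0.005, -1.0, 0.001], [-0.002, -0.001, -1.0]]
ft_force: [-0.1, 0.4, 7.0]
grip_width: 0.0296
gripper_force: 46.4
```

Call:
jog_arm:
  plan: "0 0 0 0 0 0 80;0 0 0 0 0 0 80;0 0 0 0 0 0 80;0 0 0 0 0 -4 80;0 0 0 0 0 -4 80;0 0 0 0 0 -4 80;0 0 0 0 0 -2 80;0 0 0 0 0 0 80;0 0 0 0 0 0 80"

```text
time_s: 44.55
position: [0.5034, 0.1165, 0.1865]
tool_rot: [[1.0, 0.005, -0.003], [0.005, -1.0, 0.001], [-0.003, -0.001, -1.0]]
ft_force: [-0.6, 0.2, -0.4]
grip_width: 0.0587
gripper_force: 0.0
```

```bash
cat > chk.py <<'E'
from h import *
np.set_printoptions(precision=4,suppress=True)
print(env.observe()["position"],env.observe()["tool_rot"].tolist())
for n in("wrist","scene","side"):
    im=imaging.get_image(n);A=cloud(im,np.ones((480,640),bool))
    for c in([.504,.006],[.504,.116]):
        T=A[(abs(A[:,2]-.1)<.012)&(np.linalg.norm(A[:,:2]-c,axis=1)<.03)]
        if len(T)<20: continue
        z=np.percentile(T[:,2],80);T=T[abs(T[:,2]-z)<.003];g=np.linalg.lstsq(np.c_[T[:,:2]-c,np.ones(len(T))],T[:,2],rcond=None)[0]
        print(n,z,g,cv2.minAreaRect((T[:,:2]*1000).astype(np.float32)))
    for o in comps(im,"O",(.615,.316),.07,40): print("ball",n,np.percentile(o[2],[3,50,97],axis=0).tolist())
for c,y in(("R",.0065),("B",.1165),("Y",-.1035)): hung(c,y)
E
python3 chk.py
```

```text
[0.5034 0.1165 0.1865] [[0.9999853984877956, 0.00478777154409795, -0.0025060037602344415], [0.004790165291606191, -0.9999880757648153, 0.000950076134345097], [-0.002501425130575528, -0.0009620664340297361, -0.9999964086437975]]
wrist 0.09990465243074353 [ 0.0032 -0.0073  0.0993] ((503.24957275390625, 7.298452854156494), (30.441431045532227, 39.11122131347656), 89.9606704711914)
wrist 0.09976206763758316 [ 0.0017 -0.0015  0.0992] ((502.70745849609375, 116.8148422241211), (38.668399810791016, 29.736751556396484), 0.8118714690208435)
ball wrist [[0.5674784602433266, 0.2986036503480643, 0.0913246274584945], [0.5782420400417984, 0.30578166464116874, 0.10004851777934631], [0.5879489683628627, 0.3170048088118766, 0.1043322098765544]]
scene 0.10175716053338424 [-0.0124  0.0114  0.1011] ((502.9610900878906, 9.402321815490723), (31.758182525634766, 39.99522399902344), 89.76776123046875)
scene 0.10152170542778075 [ 0.0071 -0.0163  0.1007] ((502.35333251953125, 118.3472671508789), (29.295053482055664, 40.18567657470703), 88.92828369140625)
ball scene [[0.5676634564123834, 0.30452831623177257, 0.
[... 1062 characters left out ...]
, 0.030693928867509476, 0.04041289791626447]] tag part 278 [[-0.06619403844283518, -0.012794861040352571, 0.011147082640167387], [-0.00455147615248601, 0.009035959215036624, 0.02204867118174828], [0.012973553034472412, 0.019183427029267456, 0.026745370703223203]]
hung Y scene 368 [[-0.06254290813982809, -0.025247655445365853, 0.004288443365346172], [0.005143643489544814, 0.007184903098657894, 0.01862874693951925], [0.01946556410082286, 0.02941566565486615, 0.03875028594597201]] tag part 229 [[-0.06628508884700621, -0.012327314832254414, 0.01143000310532651], [-0.006614327363180682, 0.010141321189402655, 0.020645531858668492], [0.013764818713929832, 0.01952793104567612, 0.025932220957331862]]
```

Call:
jog_arm:
  plan: "0 0 0 0.7 -3.8 0 255;0 0 0 0.7 -3.8 0 255;0 0 0 0.7 -3.8 0 255;0 0 0 0.7 -3.8 0 255;0 0 0 0.7 -3.8 0 255;0 0 0 0 0 3.1 255;0 0 0 0 0 3.1 255;0 0 0 0 0 3.1 255;0 0 0 0 0 3.3 255;0 0 0 0 0 0 255"

```text
time_s: 45.68
position: [0.5335, 0.3055, 0.0534]
tool_rot: [[1.0, 0.005, -0.016], [0.005, -1.0, -0.003], [-0.016, 0.003, -1.0]]
ft_force: [-0.0, -0.4, -0.6]
grip_width: -0.0004
gripper_force: 0.0
```

Call:
jog_arm:
  plan: "0 0 0 0 0 0 255;0 0 0 0 0 0 255"

```text
time_s: 45.85
position: [0.538, 0.3069, 0.0618]
tool_rot: [[1.0, 0.005, -0.002], [0.005, -1.0, 0.002], [-0.002, -0.002, -1.0]]
ft_force: [-0.0, 1.1, 0.7]
grip_width: 0.0
gripper_force: 0.0
```

Call:
jog_arm:
  plan: "0 0 0 1.3 -0.17 0 255;0 0 0 1.3 -0.17 0 255;0 0 0 1.3 -0.17 0 255;0 0 0 1.3 -0.17 0 255;0 0 0 1.3 -0.17 0 255;0 0 0 1.3 -0.17 0 255;0 0 0 1.3 -0.17 0 255;0 0 0 0 0 0 255;0 0 0 0 0 0 255;0 0 0 0 0 0 255"

```text
time_s: 46.68
position: [0.6279, 0.3191, 0.0611]
tool_rot: [[1.0, 0.005, -0.002], [0.005, -1.0, 0.001], [-0.002, -0.001, -1.0]]
ft_force: [-0.5, -0.2, 0.4]
grip_width: 0.0004
gripper_force: 0.0
```

```bash
python3 - <<'E'
from h import *
np.set_printoptions(precision=4,suppress=True)
for n in("wrist","scene","side"):
    im=imaging.get_image(n)
    for o in comps(im,"O",(.63,.318),.06,25): print("ball",n,o[0],np.percentile(o[2],[3,50,97],axis=0).tolist())
E
```

```text
ball wrist 3302 [[0.6448668189734313, 0.3103999312615431, 0.09369245733097138], [0.6566139224632013, 0.32082061497461234, 0.10082546920066522], [0.6656197808063897, 0.33134319196897566, 0.10431413838043872]]
ball scene 136 [[0.643527205707764, 0.31253826673298857, 0.09330982704526054], [0.6541555885711869, 0.3243919332383147, 0.10103788275774489], [0.6640565043001776, 0.3335598608645295, 0.1060322966762877]]
ball side 73 [[0.6423282095458489, 0.30433563536780667, 0.08569325202458639], [0.6511536715288294, 0.3123267395444612, 0.0968586452457798], [0.6636465964114234, 0.3259924928198427, 0.10572903063790233]]
```

Call:
jog_arm:
  plan: "0 0 0 0.2 0 0 255;0 0 0 0.1 0 0 255;0 0 0 0 0 0 255"

```text
time_s: 47.08
position: [0.6308, 0.3191, 0.0599]
tool_rot: [[1.0, 0.005, -0.004], [0.005, -1.0, 0.001], [-0.004, -0.001, -1.0]]
ft_force: [-1.5, 0.8, 1.7]
grip_width: 0.0001
gripper_force: 0.8
```

Call:
jog_arm:
  plan: "0 0 0 -2 0 0 255;0 0 0 -2 0 0 255;0 0 0 -2 0 -3 255;0 0 0 -2 0 -3 255;0 0 0 -2 0 -3 255;0 0 0 -2 0 -3 255;0 0 0 0 0 0 255;0 0 0 0 0 0 255;0 0 0 0 0 0 255"

```text
time_s: 47.83
position: [0.5114, 0.3183, 0.1796]
tool_rot: [[1.0, 0.005, -0.004], [0.005, -1.0, 0.001], [-0.004, -0.001, -1.0]]
ft_force: [0.1, 0.6, -1.0]
grip_width: 0.0002
gripper_force: 0.0
```

```bash
python3 chk.py; python3 - <<'E'
from h import *
save(imaging.get_image("scene"),"s9.png")
E
```

```text
[0.5114 0.3183 0.1796] [[0.9999798507026573, 0.0046426523999018, -0.004329430376468127], [0.004645574747225665, -0.999988988022244, 0.0006651838213430227], [-0.004326294483612543, -0.0006852831107832201, -0.9999904067355342]]
wrist 0.09992516060889911 [-0.0024 -0.0133  0.0994] ((502.3194580078125, 117.53839111328125), (40.07021713256836, 31.562767028808594), 0.8582139015197754)
ball wrist [[0.6416226352890243, 0.310145552417669, 0.09353147931969871], [0.6491713909552916, 0.3207674493071998, 0.10076349218802375], [0.6563831414673416, 0.33158885271384814, 0.1046825328451355]]
scene 0.1016351330865759 [-0.0075  0.0188  0.1008] ((503.31640625, 8.971439361572266), (31.28069496154785, 40.13418197631836), 87.61373901367188)
scene 0.10180119145633833 [ 0.0158 -0.0004  0.1011] ((502.5201721191406, 118.59611511230469), (40.18167495727539, 30.357303619384766), 2.247195243835449)
ball scene [[0.643798372295597, 0.3135366808036954, 0.0950943508739533], [0.654295190508997, 0.32486625485577314, 0.10110008111599011], [0.664078956754876, 0.33398793438686425, 0.10600529418871153]]
side 0.1004670209011
[... 1092 characters left out ...]
7137, 0.031276369420174456, 0.04001740866272153]] tag part 276 [[-0.06498056558243849, -0.013414759290547154, 0.012478931143486974], [-0.004091729183640475, 0.00889424782449301, 0.02207443392061808], [0.012938953791387939, 0.01907264396988971, 0.026655377004137875]]
hung Y scene 360 [[-0.06001259037076966, -0.023305436670627875, 0.00393840484784567], [0.004871142632673664, 0.00692289664211139, 0.01887728253228984], [0.019861322375970925, 0.03061570456543021, 0.03961226696196539]] tag part 225 [[-0.06291811782338047, -0.012146766653961595, 0.01151479655967207], [-0.00512963345636862, 0.009913845683746383, 0.0210688008486024], [0.013695286847069214, 0.019887769481370547, 0.026136172209359685]]
```

View pics/s9.png

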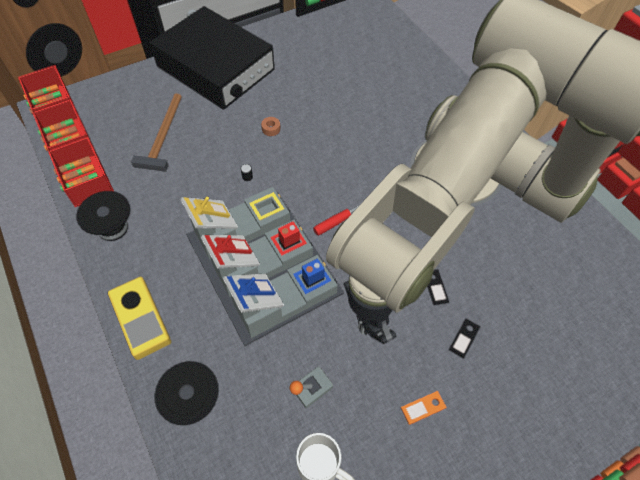

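The picture shows both modules seated (red at 290,237; blue at 313,273), the three tags on their pegs (210,210; 233,248; 255,290), and the switch ball at (296,387), leaning on. The coil, capacitor and mug have not moved.

```bash
python3 -c "
from rig import job
print(job.close_job())"
```

```text
the job is handed in; nothing more can be done
None
```

The job is handed in after about 48 s of robot time, and hand-in gave no verdict. By my last camera checks the red and blue modules are fully home (there was no yellow one), all three tags hang on their pegs, the switch was pushed off first and is fully on again, and the mug, coil and capacitor were left alone.

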